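Hook on the loading ledge and post two printing blocks through the flap

TASK

Hang the grey loading ledge on the front of the dark blue return box: press its hook tabs into the slots below the flap, then down until it sits home, level with the sill, and let go of it. Then slide the long dark printing block and the long pale strip block, in either order, one at a time over the ledge and in through the sprung flap, each far enough that it goes down inside and the flap snaps shut behind it. Leave the other things on the table where they are.

Things in the scene. Friction and masses are not known exactly. Their poses are not given: they have to be found in the camera images.
- return_box: Dark blue sheet-metal box with clear windows, fixed to the table: 325 long, 104 wide, 228 high, closed but for a flap opening in one end, the front plate (124 wide, 228 high, 4 thick). Origin on the table under the middle of the plate's outer face; +x points into the box (the way blocks are pushed), z up. Opening: y -30 to 30, z 148 (the sill) to z 206; solid plate and lid above it.
- sill (a point): Middle of the sill, the opening's lower edge, on the plate's outer face, 148 above the table. Inside, a polished chute falls from the sill at 42 degrees to 62 above the table at x 98, then gently to the back wall: a block whose middle is well past the sill tips and slides down by itself unless it is held.
- slots (a point): On the plate's outer face, midway between the two upper slots, at the height of their lower edge (114 above the table). Four upright slots go through the plate: two upper (z 114 to 134) and two lower (z 84 to 104), centred at y -24.5 and +24.5, each 11 wide and 20 high, in the box's frame.
- flap (a joint): Sprung aluminium flap behind the opening, 68 wide, 60 long, hinged at its top edge (209 above the table, 7.5 behind the plate's outer face), opens inward only. Radians: 0 shut, about 1.2 when lying on top of a block, 1.45 fully open. A light spring (0.3 N at its lower edge when shut, about 1 N open) shuts it at once when nothing holds it.
- ledge: Loose loading ledge, about 0.3 kg: two grey side plates 150 long (along x), 77 high, 5 thick, 54 over their outsides, joined by a bright metal floor with its upper face at z 70; the plates rise 7 above it as guides of a channel 44 wide, open at both ends. Origin at the middle of its underside. Grip it across both side plates on the solid top rail (z 44 to 77); open frames below.
- ledge_tabs (a point): Midway between the undersides of the two upper tab necks (ledge x 75, z 34). At the ledge's +x end each side plate (y -24.5, +24.5) has two hook tabs 5 thick reaching to x 86: upper neck z 34 to 42 with a lip down to z 27, lower neck z 4 to 12 with a lip down to z 0; the lips lean a little and end up behind the plate.
- ledge_end (a point): Middle of the ledge floor's upper face at its tab end (ledge x 75, z 70). To hang: ledge +x along box +x, underside 87 to 92 above the table, push tabs in until the side plates meet the front plate, lower until the necks rest on the slots' lower edges. Then the underside is 80 above the table, this point 2 above the sill; it sags by up to 3 degrees and holds by itself.
- block_long_dark: Loose long dark brown wooden printing block, a bar 34 x 127 x 40 high, 0.15 kg. Origin at the middle of its underside, long side along y, z up.
- block_strip_pale: Loose long wooden printing block with a pale carved pattern on its top, a bar 30 x 119 x 36 high, 0.13 kg. Origin at the middle of its underside, long side along y, z up.
- round_block: Round blue-stained printing block, diameter 66, 36 high, that stays where it is. Origin at the middle of its underside.
- square_block: Square printing block 60 x 65 x 34 with a pale carved top, that stays where it is. Origin at the middle of its underside.
- white_jar: White jar with a white lid, diameter 60, 74 high, that stays where it is. Origin at the middle of its underside.
Things that resemble listed ones, but are neither listed nor needed, are in the scene too. What is shaped like the block_long_dark but green is not meant.

How it is judged:
By the outcome, as a careful person would: the job done as asked, in the order asked, and still so for the second after the job is handed in, with the robot touching nothing.
It also fails if it takes over 72 s, if anything falls off the work surface, if the arm or the gripper's body presses on something with over 40 N, if the wrist force passes 120 N, or if a joint passes its speed limit or range.

ROBOT

A 7-joint arm with a two-finger parallel gripper is mounted at the origin on a cart in front of the work surface, level with it; the furniture and walls round the work are solid. World frame = base frame: x ahead of the robot, y to its left, z up, the work surface at z = 0. Lengths are in mm, angles in rad, forces in N, time in s.
With the tool pointing down it reaches from about 400 to 925 mm from the base axis. Payload 4.1 kg.
Tool frame: the origin (TCP) lies on the centre line of the jaws, within the pads' length; the fingertips stand 8 mm ahead of it and the grasp point (between the pads) lies 11 mm behind it; z points along the fingers, y is the line along which they close (so a half turn about z gives the same grasp; the last joint's range is limited). The gripper opens to 85 mm and grips with 20 to 120 N. Pads are 22 mm wide; open, the fingers measure 114 mm over their backs; the gripper's body (76 mm by 85 mm) begins 54 mm behind the grasp point. The pads swing forward as they close: fully open they stand 13 mm farther back than shut.
Start: joints at [1.232, 0.398, 0.045, 1.537, -0.019, 1.207, -0.051], TCP at [154.416, -631.426, 239.347] pointing down, gripper open.
Joint ranges: [-2.82, 2.82], [-0.49, 2.23], [-1.37, 1.46], [0, 2.46], [-1.36, 4.5], [0.23, 2], [-2.94, 2.94]. Speed limits (rad/s): [2.57, 2.57, 3.14, 3.14, 3.14, 3.14, 3.14].

INTERFACE

Orientations are given as a 3x3 rotation matrix whose columns are the frame's x, y, z axes.
In Python, from station import arm gives the robot as it stands.
- The arm moves only by the tool move_arm, never from a script. Its argument "plan" is a list that holds one entry, the list of rows, each a list of 6 numbers: the shift along the tool's x, y, z in mm, then the turn, a rotation vector about the tool's x, y, z in rad. In form: [[[tx, ty, tz, wx, wy, wz], ...]]. A call has 1 to 20 rows; each row shifts and turns the commanded pose from where the row before left it, along the tool's axes as they then stand; what a row does not reach is not made up. A row lasts 1/12 s, in which the tool goes at most 41.7 mm and 7.16 degrees, less where a joint would pass 70% of its speed; a pose out of reach is approached as far as the arm can. A call with a gripper value outside its range is refused whole. "jaw" is the opening, from 0 (shut) to 1 (fully open), set as the call begins (left out, the last holds). The fingers move at their own pace and stop on an object; "newtons" is the grip in N (left out, the last holds). Time passes only in rows, so rows that do not move let the fingers close. It gives the time, the measured TCP pose, the force, the opening and the grip force at its end, in the units of the state.
- arm.get_state(): the state, without advancing time (a new reading comes with each control period).
- arm.read_camera(name): name is "scene" or "top"; returns a dict with "image" (384x512x3 uint8, red, green, blue), "fx", "fy", "cx", "cy" (pixels), "R" (3x3) and "t" (3): a world point X has camera coordinates R X + t. Camera axes: x right, y down, z forward; pixel columns grow to the right and rows downward; lengths in mm; the calibration is good to about 2 mm. A picture is of the moment at which its call begins. There is no depth.
- arm.finish_job(): hands the job in; it is judged then, once.
The state is a dict: "t": time; "q": joint angles; "qd": joint speeds; "joint_torque": joint torques, N m; "position": TCP position; "eef_rot": TCP orientation; "wrist_force": force on the tool from outside, world axes, zero at the start; "moment": the same for the moment, N m; "finger_gap": finger opening in mm; "grip_force": force on a finger pad.
Only numpy, scipy, OpenCV 4.12 (cv2) and the standard library are available. Lean on these libraries where they do the work, as an engineer would, in place of code of your own. Each camera call takes 0.05 s, during which the arm holds its last target. There are 200 camera calls.

## Working session

There is one attempt and no reset: what is moved stays moved. The work goes in short steps, Python scripts to look and compute and a tool call to move; the robot and the scene stay as the last step left them, time stands still between calls to the robot, and variables do not carry over. Pictures are saved under pics/ and viewed, at most 10 in all, crops included, and the job is handed in when it is done.

Besides the shell and the picture viewer there is one more tool, called after ">>>" as a command line: name --argument value ..., lists and objects as JSON in quotes. move_arm: Moves the arm, as the interface text tells. Its arguments: {"type":"object","properties":{"plan":{"type":"array"},"jaw":{"type":"number"},"newtons":{"type":"number"}},"required":["plan"]}

```bash
mkdir -p pics; ls; python3 - <<'E'
from station import arm
import cv2,numpy as np
for n in("scene","top"):
    c=arm.read_camera(n); cv2.imwrite(f"pics/{n}0.png",cv2.resize(c["image"][:,:,::-1],(800,600),interpolation=cv2.INTER_CUBIC))
    np.savez(f"{n}0.npz",**c); print(n,c["fx"],c["fy"],c["cx"],c["cy"],np.round(c["R"],3).tolist(),np.round(c["t"],1), np.round(-np.array(c["R"]).T@c["t"]))
s=arm.get_state();print(s["t"],s["position"],np.round(s["eef_rot"],3).tolist(),s["finger_gap"])
E
```

```text
pics
scene 408.54599424830036 408.54599424830036 252.4393199188678 193.91354622418632 [[0.869, -0.495, 0.014], [-0.379, -0.681, -0.627], [0.32, 0.539, -0.779]] [-521.1  254.2 1062.7] [ 209. -658.  994.]
top 363.8501817897557 363.8501817897557 260.91298540510724 194.05404821499098 [[-0.025, -1.0, -0.004], [-0.993, 0.025, -0.113], [0.113, 0.001, -0.994]] [ -40.4  604.2 1091.1] [ 476.  -57. 1152.]
0.1 [ 154.31108269 -630.8649288   238.38537192] [[0.971, 0.238, -0.0], [0.238, -0.971, 0.002], [-0.0, -0.002, -1.0]] 85.47146880348058
```

View pics/scene0.png

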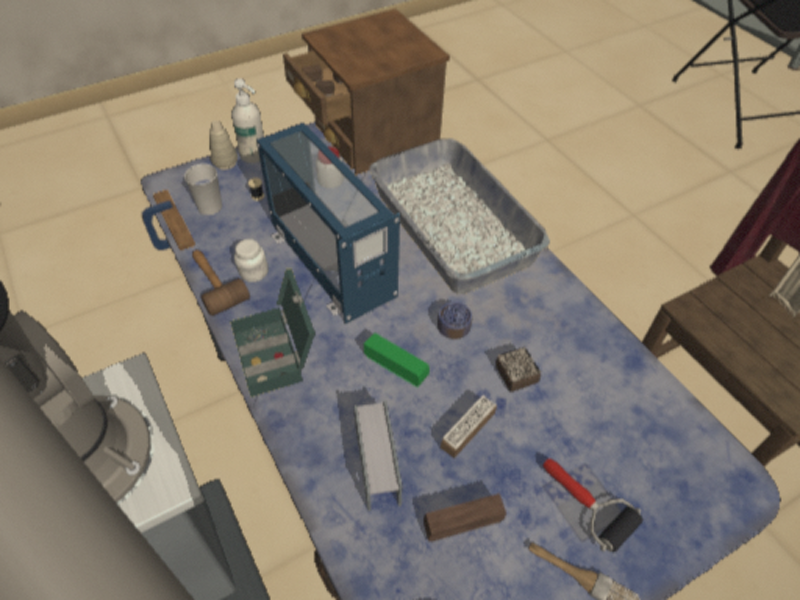

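View pics/top0.png

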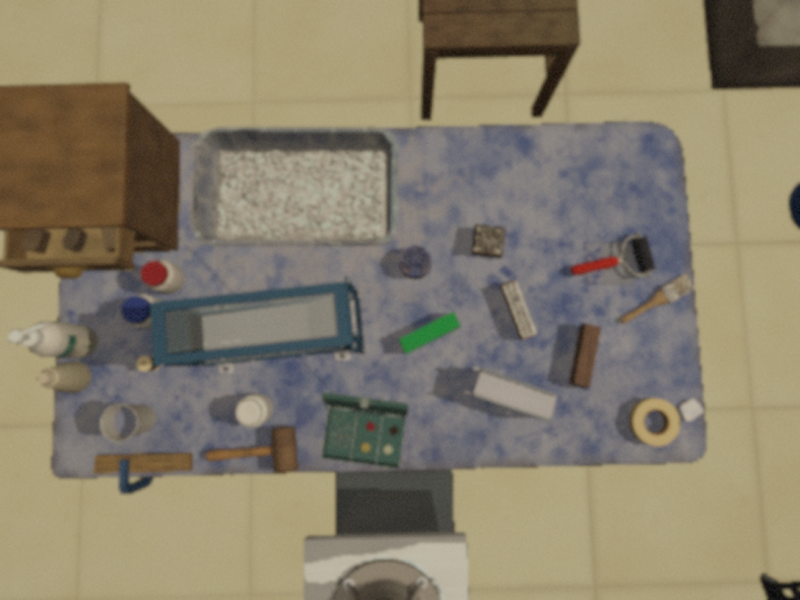

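The scene view shows the box front at about (370,270), the ledge at (378,450), the dark block at (465,517), the strip at (469,425) and a green decoy at (395,360). The top view shows the box front edge at (352,318), the ledge at (514,394), the dark block at (586,356) and the strip at (519,309). Next I'll zoom in to see the tabs and the corners.

```bash
cat > u.py <<'E'
import numpy as np,cv2
from station import arm
def cam(n,f=None):
    c=dict(np.load(f)) if f else arm.read_camera(n)
    c["R"]=np.array(c["R"]);c["t"]=np.array(c["t"]);return c
def ray(c,u,v):
    d=c["R"].T@np.array([(u-c["cx"])/c["fx"],(v-c["cy"])/c["fy"],1]);return -c["R"].T@c["t"],d
def onz(c,u,v,z):
    o,d=ray(c,u,v);return o+d*(z-o[2])/d[2]
def proj(c,X):
    p=c["R"]@np.array(X,float)+c["t"];return np.array([c["fx"]*p[0]/p[2]+c["cx"],c["fy"]*p[1]/p[2]+c["cy"]])
def crop(c,x0,y0,x1,y1,w,h):
    return cv2.resize(np.ascontiguousarray(c["image"][y0:y1,x0:x1,::-1]),(w,h),interpolation=cv2.INTER_CUBIC)
E
python3 - <<'E'
from u import *
s=cam(0,"scene0.npz");t=cam(0,"top0.npz")
a=crop(s,215,240,275,330,400,600)
b=crop(t,290,230,370,275,400,225)
d=crop(s,205,130,265,210,400,375)[:375]
d=crop(s,200,130,264,190,400,375)
cv2.imwrite("pics/z1.png",np.hstack([a,np.vstack([b,d])]))
def rect(c,m,z,box):
    x0,y0,x1,y1=box;mm=np.zeros(m.shape,np.uint8);mm[y0:y1,x0:x1]=m[y0:y1,x0:x1]
    n,l,st,_=cv2.connectedComponentsWithStats(mm);k=1+np.argmax(st[1:,4])
    cs,_=cv2.findContours((l==k).astype(np.uint8),cv2.RETR_EXTERNAL,cv2.CHAIN_APPROX_NONE)
    P=np.array([onz(c,*p,z)[:2] for p in cs[0][:,0]],np.float32)
    r=cv2.minAreaRect(P);return r,cv2.boxPoints(r).round(0).tolist(),st[k,4]
im=t["image"].astype(int);hsv=cv2.cvtColor(t["image"],cv2.COLOR_RGB2HSV).astype(int)
notblue=(((im[:,:,2]-im[:,:,0])<12)&(im.sum(2)>250)).astype(np.uint8)
print("ledge",rect(t,notblue,77,(295,230,360,272)))
print("strip",rect(t,notblue,36,(315,175,348,222)))
brown=((im[:,:,0]-im[:,:,2])>5).astype(np.uint8)
print("dark",rect(t,brown,40,(360,200,388,255)))
box=((hsv[:,:,0]>95)&(hsv[:,:,1]>130)&(hsv[:,:,2]<150)).astype(np.uint8)
print("box",rect(t,box,228,(95,178,232,236)))
E
```

```text
ledge (((426.8980407714844, -244.40914916992188), (186.9491729736328, 118.7096939086914), 87.98162078857422), [[364.0, -336.0], [483.0, -340.0], [490.0, -153.0], [371.0, -149.0]], np.int32(1835))
strip (((585.5712890625, -271.4082946777344), (99.20982360839844, 144.09825134277344), 87.62732696533203), [[512.0, -318.0], [656.0, -324.0], [660.0, -225.0], [516.0, -219.0]], np.int32(1135))
dark (((493.3561706542969, -398.392822265625), (50.520721435546875, 128.30728149414062), 72.00733947753906), [[425.0, -403.0], [547.0, -442.0], [562.0, -394.0], [440.0, -355.0]], np.int32(609))
box (((630.46044921875, 362.31439208984375), (0.0, 0.0), 0.0), [[630.0, 362.0], [630.0, 362.0], [630.0, 362.0], [630.0, 362.0]], np.int32(1))
```

View pics/z1.png

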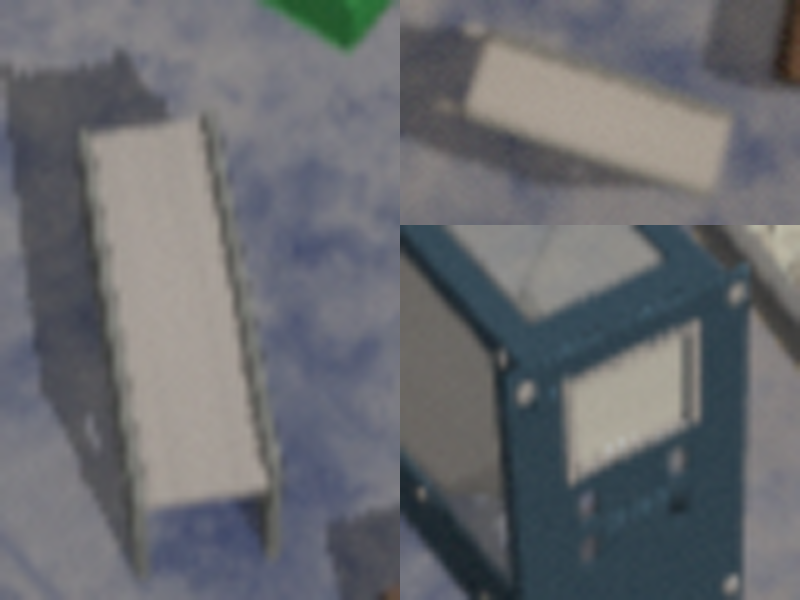

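The zoomed crop shows the tab bumps at the ledge's left end in the top view, at crop (470,30) and (445,105), so the tabs point toward the box. The flap opening corners are at crop (565,382), (698,322), (698,412) and (572,487), and the slots show below them. Next I'll refine the numbers.

```bash
cat >> u.py <<'E'
def comp(m,box):
    x0,y0,x1,y1=box;mm=np.zeros(m.shape,np.uint8);mm[y0:y1,x0:x1]=m[y0:y1,x0:x1]
    n,l,st,_=cv2.connectedComponentsWithStats(mm);k=1+np.argmax(st[1:,4]);return (l==k).astype(np.uint8)
def rect(c,m,z,box):
    k=comp(m,box);S=4
    big=cv2.GaussianBlur(cv2.resize(k*255,None,fx=S,fy=S,interpolation=cv2.INTER_LINEAR),(0,0),2)>127
    cs,_=cv2.findContours(big.astype(np.uint8),cv2.RETR_EXTERNAL,cv2.CHAIN_APPROX_NONE)
    q=max(cs,key=len)[:,0]
    P=np.array([onz(c,(p[0]+.5)/S-.5,(p[1]+.5)/S-.5,z)[:2] for p in q],np.float32)
    r=cv2.minAreaRect(P);return np.round(r[0],1),np.round(r[1],1),round(r[2],2),cv2.boxPoints(r).round(0).tolist()
E
python3 - <<'E'
from u import *
s=cam(0,"scene0.npz");t=cam(0,"top0.npz")
im=t["image"].astype(int);lum=im.sum(2)
for n,th in(("a",440),("b",480)): print("ledge",n,rect(t,lum>th,70,(300,232,362,272)))
r_b=im[:,:,0]-im[:,:,2]
for th in(-5,5,15): print("strip",th,rect(t,r_b>th,36,(315,178,346,222)))
for th in(5,15,25): print("dark",th,rect(t,r_b>th,40,(360,203,388,252)))
print("px",im[204,228],im[190,226],im[228,150],im[210,100],im[200,240], im[195,330],im[227,376],im[215,376])
hs=cv2.cvtColor(t["image"],cv2.COLOR_RGB2HSV).astype(int)
m=(hs[:,:,1]>125)&(lum<260)&(hs[:,:,0]>90)&(hs[:,:,0]<115)
print("box",m.sum(),rect(t,m,228,(92,175,235,240)))
v=np.hstack([cv2.resize(np.repeat((m[170:245,90:240]*255).astype(np.uint8)[:,:,None],3,2),(400,200)),crop(t,90,170,240,245,400,200)])
w=crop(t,310,170,390,260,400,450)
g=np.repeat(((r_b>5)[170:260,310:390]*255).astype(np.uint8)[:,:,None],3,2)
cv2.imwrite("pics/z2.png",np.vstack([v,np.hstack([w,cv2.resize(g,(400,450))])[:400]]))
# PnP-like planar fit from scene opening corners
px=np.array([[565,382],[698,322],[698,412],[572,487]],float);px=(px-[400,225])/6.25+[200,130]-.42
loc=[(30,206),(-30,206),(-30,148),(30,148)]
for p,(y,z) in zip(px,loc): print("open",y,z,onz(s,*p,z).round(1))
E
```

```text
ledge a (array([ 420.2, -252.4]), array([146.3,  40.7]), 70.19, [[376.0, -314.0], [415.0, -328.0], [464.0, -190.0], [426.0, -177.0]])Traceback (most recent call last):
  File "<stdin>", line 4, in <module>
  File "u.py", line 21, in rect
    q=max(cs,key=len)[:,0]
      ~~~^^^^^^^^^^^^
ValueError: max() iterable argument is empty
```

```bash
python3 - <<'E'
from u import *
s=cam(0,"scene0.npz");t=cam(0,"top0.npz")
im=t["image"].astype(int);lum=im.sum(2)
def tr(*a):
    try: print(a[0],rect(*a[1:]))
    except Exception as e: print(a[0],"fail")
for th in(400,425): tr("ledge",t,lum>th,70,(300,232,362,272))
r_b=im[:,:,0]-im[:,:,2]
for th in(-15,-5,5): tr("strip",t,r_b>th,36,(315,178,346,222))
for th in(-5,5,15): tr("dark",t,r_b>th,40,(360,203,388,252))
print("px",im[204,228],im[190,226],im[228,150],im[210,100],im[200,240], im[195,330],im[227,376],im[215,376])
hs=cv2.cvtColor(t["image"],cv2.COLOR_RGB2HSV).astype(int)
m=(hs[:,:,1]>125)&(lum<260)&(hs[:,:,0]>90)&(hs[:,:,0]<115)
tr("box",t,m,228,(92,175,235,240))
v=np.hstack([cv2.resize(np.repeat((m[170:245,90:240]*255).astype(np.uint8)[:,:,None],3,2),(400,200)),crop(t,90,170,240,245,400,200)])
w=crop(t,310,170,390,260,400,450)
g=np.repeat(((r_b>5)[170:260,310:390]*255).astype(np.uint8)[:,:,None],3,2)
cv2.imwrite("pics/z2.png",np.vstack([v,np.hstack([w,cv2.resize(g,(400,450))])[:400]]))
px=np.array([[565,382],[698,322],[698,412],[572,487]],float);px=(px-[400,225])/6.25+[200,130]-.42
loc=[(30,206),(-30,206),(-30,148),(30,148)]
for p,(y,z) in zip(px,loc): print("open",y,z,onz(s,*p,z).round(1))
E
```

```text
ledge (array([ 420.4, -253.3]), array([151.9,  45.3]), 70.28, [[373.0, -317.0], [416.0, -332.0], [467.0, -189.0], [425.0, -174.0]])
ledge (array([ 420.2, -252.5]), array([148.3,  42.6]), 70.27, [[375.0, -315.0], [415.0, -329.0], [465.0, -190.0], [425.0, -175.0]])
strip (array([ 581. , -268.1]), array([ 95.2, 136.9]), 87.63, [[511.0, -313.0], [647.0, -318.0], [651.0, -223.0], [515.0, -218.0]])
strip (array([ 581.2, -268.1]), array([ 95.2, 136.4]), 87.63, [[511.0, -313.0], [647.0, -318.0], [651.0, -223.0], [515.0, -218.0]])
strip (array([ 588.1, -272.5]), array([122.4,  43.6]), 20.7, [[523.0, -274.0], [539.0, -315.0], [653.0, -271.0], [638.0, -230.0]])
dark (array([ 493.1, -395.3]), array([ 84.2, 149.9]), 86.35, [[416.0, -433.0], [565.0, -442.0], [571.0, -358.0], [421.0, -348.0]])
dark (array([ 493.5, -398.4]), array([ 51.5, 129.9]), 72.75, [[424.0, -404.0], [548.0, -442.0], [563.0, -393.0], [439.0, -355.0]])
dark (array([ 492.6, -398.9]), array([ 41.5, 123.5]), 74.99, [[428.0, -403.0], [547.0, -435.0], [558.0, -395.0], [438.0, -363.0]])
px [80 80 81] [68 69 71] [72 84 85] [53 74 84] [128 124 126] [146 135 117] [101  73  56] [102  76  57]
box (array([577.8, 374.4]), array([4.5, 3.2]), 1.56, [[575.0, 376.0], [576.0, 373.0], [580.0, 373.0], [580.0, 376.0]])
open 30 206 [537.4  39.3 206. ]
open -30 206 [605.2  43.6 206. ]
open -30 148 [605.9  44.4 148. ]
open 30 148 [534.4  31.5 148. ]
```

View pics/z2.png

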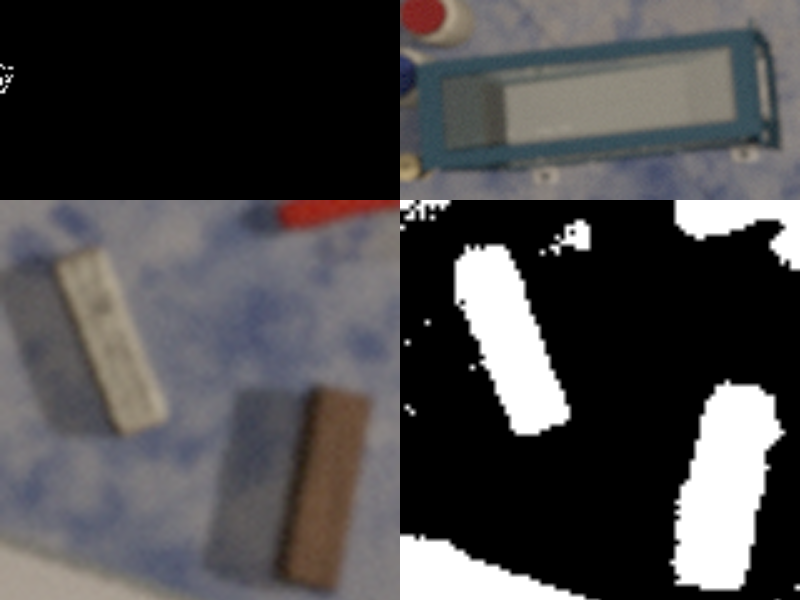

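The dark and pale blocks are segmented, though the dark mask includes its left side face. In the top crop the box lid's front corners are near (752,28) and (762,140). One more zoom on the front plate for precise corners.

```bash
python3 - <<'E'
from u import *
s=cam(0,"scene0.npz");t=cam(0,"top0.npz")
a=crop(s,210,132,260,207,400,600)
b=crop(t,205,175,245,235,400,600)
cv2.imwrite("pics/z3.png",np.hstack([a,b]))
im=t["image"].astype(int);lum=im.sum(2)
def tr(*a):
    try: print(a[0],rect(*a[1:]))
    except Exception as e: print(a[0],"fail")
k=comp(im[:,:,0]-im[:,:,2]>5,(360,203,388,252))
R=im[:,:,0]
print(np.percentile(R[k>0],[5,20,40,60,80]))
for th in(80,86,92):tr("dark",t,(R>th)&(k>0),40,(360,203,388,252))
k=comp(im[:,:,0]-im[:,:,2]>5,(315,178,346,222))
print(np.percentile(R[k>0],[5,20,40,60,80]))
for th in(105,115,125):tr("strip",t,cv2.morphologyEx(((R>th)&(k>0)).astype(np.uint8),cv2.MORPH_CLOSE,np.ones((3,3))),36,(315,178,346,222))
E
```

```text
[ 50.   71.6  97.  101.  106. ]
dark (array([ 493.7, -405.9]), array([ 40.6, 125.2]), 75.4, [[428.0, -410.0], [549.0, -441.0], [559.0, -402.0], [438.0, -371.0]])
dark (array([ 493.7, -407. ]), array([ 40.2, 124.7]), 76.68, [[428.0, -412.0], [550.0, -441.0], [559.0, -402.0], [438.0, -373.0]])
dark (array([ 493.8, -407.3]), array([ 39. , 124.5]), 76.1, [[429.0, -411.0], [550.0, -441.0], [559.0, -403.0], [438.0, -373.0]])
[ 81.6 121.  139.  144.  150. ]
strip (array([ 589.3, -274.6]), array([123.5,  36.8]), 18.49, [[525.0, -277.0], [537.0, -312.0], [654.0, -272.0], [642.0, -238.0]])
strip (array([ 589., -275.]), array([122. ,  36.7]), 18.9, [[525.0, -277.0], [537.0, -312.0], [653.0, -273.0], [641.0, -238.0]])
strip (array([ 585.9, -276.7]), array([114.7,  35. ]), 18.48, [[526.0, -278.0], [537.0, -311.0], [646.0, -275.0], [635.0, -242.0]])
```

View pics/z3.png

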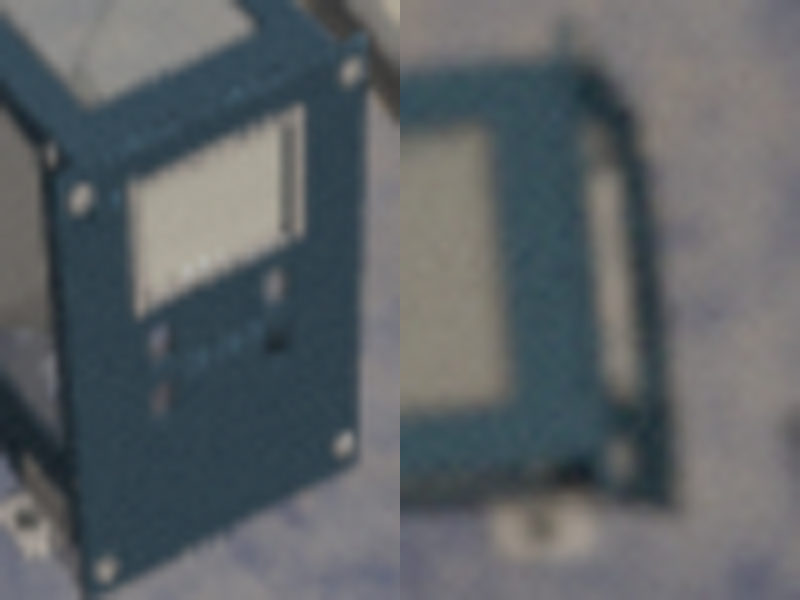

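The zoom shows the plate corners in the scene half at TR (365,40), BR (357,462), BL (85,597) and TL (48,165). The opening and the four slots at about (160,342), (273,287), (161,397) and (276,340) are clear. Next I'll fit the box pose.

```bash
python3 - <<'E'
from u import *
from scipy.optimize import least_squares as LS
s=cam(0,"scene0.npz");t=cam(0,"top0.npz")
S=[((365,40),-62,228),((357,462),-62,0),((85,597),62,0),((48,165),62,228),((130,182),30,206),((302,106),-30,206),((303,240),-30,148),((137,318),30,148),((160,342),24.5,124),((273,287),-24.5,124),((161,397),24.5,94),((276,340),-24.5,94)]
T=[((565,22),-62,228),((680,505),62,0)]
def W(p,y,z): c,d=np.cos(p[2]),np.sin(p[2]);return [p[0]-d*y,p[1]+c*y,z]
def res(p,which=3):
    r=[]
    if which&1: r+=[proj(s,W(p,y,z))-(np.array(u)/8+[210,132]-.5) for u,y,z in S]
    if which&2: r+=[proj(t,W(p,y,z))-(np.array(u)/10+[205,175]-.5) for u,y,z in T]
    return np.array(r).ravel()
for w in(1,2,3):
    f=LS(res,[570,40,1.6],args=(w,),loss="soft_l1");print(w,f.x.round(3),np.degrees(f.x[2]).round(2),f.fun.reshape(-1,2).round(1).tolist() if w!=2 else "")
E
```

```text
1 [569.061  40.469   1.611] 92.29 [[0.6, -0.3], [0.1, 0.3], [-0.3, -0.3], [0.1, 1.0], [0.8, 0.2], [-1.6, 1.6], [-1.8, -0.5], [0.7, -2.2], [-0.2, -0.2], [0.4, 0.0], [-0.1, -0.2], [0.0, 0.3]]
2 [566.608 -73.335   1.839] 105.39 
3 [568.813  39.335   1.609] 92.19 [[0.7, 0.0], [0.3, 0.5], [-0.2, -0.0], [0.2, 1.3], [0.9, 0.5], [-1.5, 1.9], [-1.6, -0.2], [0.8, -1.9], [-0.1, 0.1], [0.5, 0.3], [0.0, 0.1], [0.1, 0.6], [-38.4, -0.9], [-40.1, 1.2]]
```

```bash
python3 - <<'E'
from u import *
from scipy.optimize import least_squares as LS
s=cam(0,"scene0.npz");t=cam(0,"top0.npz")
S=[((365,40),-62,228),((357,462),-62,0),((85,597),62,0),((48,165),62,228),((160,342),24.5,124),((273,287),-24.5,124),((161,397),24.5,94),((276,340),-24.5,94)]
T=[((165,22),-62,228),((280,505),62,0)]
def W(p,x,y,z): c,d=np.cos(p[2]),np.sin(p[2]);return np.array([p[0]+c*x-d*y,p[1]+d*x+c*y,z])
def res(p,which=3):
    r=[]
    if which&1: r+=[proj(s,W(p,0,y,z))-(np.array(u)/8+[210,132]-.5) for u,y,z in S]
    if which&2: r+=[proj(t,W(p,0,y,z))-(np.array(u)/10+[205,175]-.5) for u,y,z in T]
    return np.array(r).ravel()
for w in(1,2,3):
    f=LS(res,[570,40,1.6],args=(w,),loss="soft_l1");print(w,f.x.round(3),np.degrees(f.x[2]).round(2),f.fun.reshape(-1,2).round(1).tolist() if w!=2 else "")
p=f.x
# lid long sides from top view for yaw
im=cv2.cvtColor(t["image"],cv2.COLOR_RGB2HSV).astype(int);I=t["image"].astype(int)
m=(I[:,:,2]-I[:,:,0]>18)&(I.sum(2)<270)
k=comp(m,(92,175,235,240));print(rect(t,k,228,(92,175,235,240)))
for n,x in(("home",-75),("pre",-75-11-20)):print(n,W(p,x,0,80).round(1))
# ledge in the scene view, floor z=70
J=s["image"].astype(int).sum(2)
for th in(400,430): print(rect(s,J>th,70,(222,255,262,318)))
E
```

```text
1 [568.958  40.74    1.618] 92.73 [[0.4, -0.5], [-0.0, 0.1], [-0.3, -0.2], [0.1, 1.1], [-0.3, -0.2], [0.3, -0.0], [-0.1, -0.2], [-0.1, 0.2]]
2 [568.779  41.195   1.647] 94.37 
3 [568.966  40.915   1.631] 93.45 [[0.2, -0.7], [-0.2, -0.1], [-0.2, -0.1], [0.2, 1.2], [-0.3, -0.2], [0.2, -0.2], [-0.1, -0.2], [-0.2, 0.1], [0.4, -0.9], [-0.1, 1.2]]
(array([549.8, 200.2]), array([117.8, 350.1]), 3.89, [[479.0, 371.0], [503.0, 22.0], [620.0, 30.0], [597.0, 379.0]])
home [573.5 -33.9  80. ]
pre [575.4 -64.9  80. ]
(array([ 420.3, -253.2]), array([154.,  45.]), 70.2, [[373.0, -318.0], [415.0, -333.0], [468.0, -188.0], [425.0, -173.0]])
(array([ 420.8, -254.2]), array([150.7,  42.6]), 70.17, [[375.0, -318.0], [415.0, -332.0], [466.0, -191.0], [426.0, -176.0]])
```

>>> move_arm --plan '[[[0,0,0,0,0,-0.123],[0,0,0,0,0,-0.123],[0,0,0,0,0,-0.123],[0,0,0,0,0,-0.123],[0,0,0,0,0,-0.123],[0,0,0,0,0,-0.123],[0,0,0,0,0,-0.123],[0,0,0,0,0,-0.123],[37.1,10.2,7.3,0,0,0],[37.1,10.2,7.3,0,0,0],[37.1,10.2,7.3,0,0,0],[37.1,10.2,7.3,0,0,0],[37.1,10.2,7.3,0,0,0],[37.1,10.2,7.3,0,0,0],[37.1,10.2,7.3,0,0,0],[37.1,10.2,7.3,0,0,0],[37.1,10.2,7.3,0,0,0],[37.1,10.2,7.3,0,0,0],[37.1,10.2,7.3,0,0,0],[37.1,10.2,7.3,0,0,0]]]' --jaw 1

```text
t: 1.77
position: [421.3, -252.7, 151.3]
eef_rot: [[0.34, 0.94, -0.0], [0.94, -0.34, -0.0], [-0.0, -0.0, -1.0]]
wrist_force: [1.0, -0.4, -0.3]
finger_gap: 85.1
grip_force: 0.0
```

```bash
cat >> u.py <<'E'
def to(x,y,z,head=None):
    "deltas in tool axes to reach x,y,z; head: wanted heading of tool x (deg)"
    s=arm.get_state();R=np.array(s["eef_rot"]);p=s["position"]
    h=np.degrees(np.arctan2(R[1,0],R[0,0]))
    h2=h if head is None else head
    a=np.radians(h2);d=np.array([x,y,z])-p
    print("t",round(s["t"],2),"pos",np.round(p,1),"head",round(h,2),"zax",np.round(R[:,2],3),"F",np.round(s["wrist_force"],1),"M",np.round(s["moment"],2),"gap",round(s["finger_gap"],1),"grip",round(s["grip_force"],1))
    print(" turn wz",round(-np.radians((h2-h+180)%360-180),4),"then t",np.round([d[0]*np.cos(a)+d[1]*np.sin(a),d[0]*np.sin(a)-d[1]*np.cos(a),-d[2]],1))
E
python3 -c "
from u import *
to(420.4,-253,53,70.2)"
```

```text
t 1.77 pos [ 421.3 -252.7  151.3] head 70.1 zax [-0. -0. -1.] F [ 1.  -0.4 -0.3] M [-0.03 -0.02 -0.02] gap 85.1 grip 0.0
 turn wz -0.0017 then t [-0.6 -0.7 98.3]
```

>>> move_arm --plan '[[[-0.6,-0.7,30,0,0,0],[0,0,35,0,0,0],[0,0,25,0,0,0],[0,0,8,0,0,0],[0,0,0,0,0,0],[0,0,0,0,0,0]]]'

```text
t: 2.27
position: [420.4, -255.0, 54.1]
eef_rot: [[0.34, 0.94, 0.0], [0.94, -0.34, -0.0], [0.0, 0.0, -1.0]]
wrist_force: [-0.2, -0.2, -0.2]
finger_gap: 85.5
grip_force: 0.0
```

>>> move_arm --plan '[[[0,0,0,0,0,0],[0,0,0,0,0,0],[0,0,0,0,0,0],[0,0,0,0,0,0],[0,0,0,0,0,0],[0,0,0,0,0,0],[0,0,0,0,0,0],[0,0,0,0,0,0]]]' --jaw 0 --newtons 60

```text
t: 2.93
position: [421.1, -255.5, 55.4]
eef_rot: [[0.34, 0.94, 0.002], [0.94, -0.34, -0.002], [-0.001, 0.003, -1.0]]
wrist_force: [-1.2, -0.1, 5.8]
finger_gap: 52.9
grip_force: 64.8
```

```bash
python3 - <<'E'
from u import *
to(420.4,-253,53)
t=cam("top");s=cam("scene")
for c,b in((t,(300,232,362,272)),(s,(222,255,262,318))):
    m=c["image"].astype(int).sum(2)
    cv2.imwrite("/tmp/x.png",crop(c,*b,400,400))
a=crop(s,205,230,285,330,480,600);cv2.imwrite("pics/g1.png",a)
E
```

```text
t 2.93 pos [ 421.1 -255.5   55.4] head 70.09 zax [ 0.002 -0.002 -1.   ] F [-1.2 -0.1  5.8] M [ 0.1   0.23 -0.02] gap 52.9 grip 64.8
 turn wz -0.0 then t [ 2.1 -1.5  2.4]
```

View pics/g1.png

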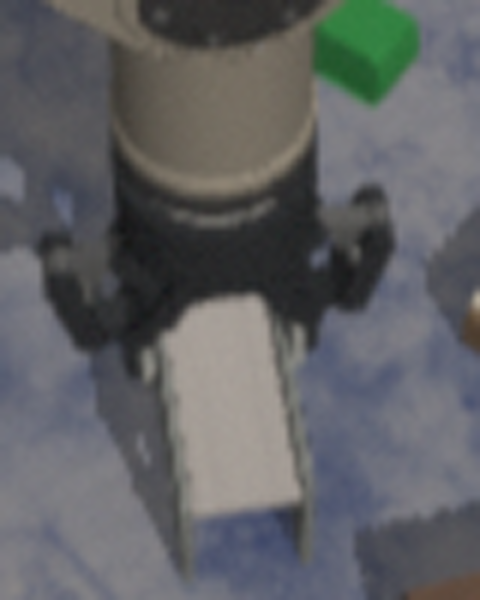

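The ledge is gripped across both plates (gap 52.9 mm) and the tabs point forward under the arm. Next I'll lift, turn and carry it.

>>> move_arm --plan '[[[0,0,-15,0,0,0],[0,0,-30,0,0,0],[0,0,-30,0,0,0],[0,0,-15,0,0,0],[0,0,0,0,0,-0.103],[0,0,0,0,0,-0.103],[0,0,0,0,0,-0.103],[0,0,0,0,0,-0.103],[12,12,0,0,0,0],[22,21,0,0,0,0],[22,21,0,0,0,0],[22,21,0,0,0,0],[22,21,0,0,0,0],[22,21,0,0,0,0],[22,21,0,0,0,0],[17,16,0,0,0,0],[12,12,0,0,0,0],[0,0,0,0,0,0],[0,0,0,0,0,0]]]'

```text
t: 4.62
position: [574.3, -70.3, 143.6]
eef_rot: [[-0.067, 0.998, -0.001], [0.998, 0.067, 0.0], [0.0, -0.001, -1.0]]
wrist_force: [-0.6, -0.1, -3.9]
finger_gap: 52.8
grip_force: 64.4
```

```bash
python3 - <<'E'
from u import *
to(576.3,-71.8,144.9,93.7)
s=cam("scene");t=cam("top")
a=crop(s,200,120,290,210,400,400);b=crop(t,200,160,300,260,400,400)
cv2.imwrite("pics/h1.png",np.hstack([a,b]))
np.savez("scene1.npz",**s);np.savez("top1.npz",**t)
E
```

```text
t 4.62 pos [574.3 -70.3 143.6] head 93.86 zax [-0.001  0.    -1.   ] F [-0.6 -0.1 -3.9] M [-0.07  0.01  0.06] gap 52.8 grip 64.4
 turn wz 0.0028 then t [-1.7  1.9 -1.3]
```

View pics/h1.png

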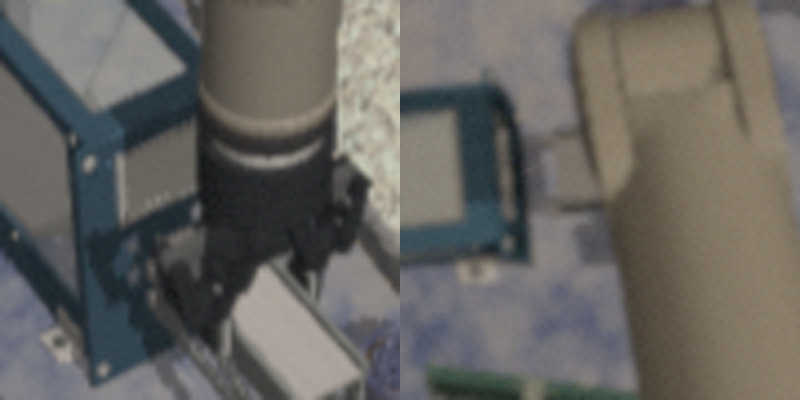

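The ledge is held in front of the plate. In the top half its free end spans rows 130–210 at column 555, roughly centred on the opening. I'll check the lateral offset by measurement.

```bash
python3 - <<'E'
from u import *
t=cam(0,"top1.npz")
L=t["image"].astype(int).sum(2)
for c in(240,242,244,246):print(c,L[188:218,c].tolist())
# predicted edges for ledge at measured grasp, rail top z=165.
a=np.radians(93.86)
for x in(60,70):
  for y in(-27,-22,22,27):
    P=[574.3+np.cos(a)*x-np.sin(a)*y,-70.3+np.sin(a)*x+np.cos(a)*y,165 if abs(y)>25 else 158];print(x,y,proj(t,P).round(1))
E
```

```text
240 [391, 383, 368, 339, 301, 268, 278, 325, 338, 347, 339, 344, 337, 341, 340, 342, 344, 347, 348, 341, 328, 308, 277, 253, 254, 312, 360, 389, 391, 382]
242 [370, 375, 352, 324, 294, 269, 286, 323, 342, 343, 344, 338, 344, 342, 341, 341, 338, 351, 343, 339, 332, 309, 281, 225, 226, 304, 352, 381, 374, 362]
244 [268, 284, 280, 259, 242, 248, 272, 311, 318, 330, 330, 340, 340, 341, 335, 342, 347, 345, 342, 339, 332, 305, 270, 220, 215, 300, 353, 362, 309, 284]
246 [249, 224, 208, 194, 186, 200, 197, 206, 227, 237, 254, 274, 289, 315, 316, 333, 337, 340, 344, 342, 338, 315, 254, 218, 239, 294, 345, 339, 283, 270]
60 -27 [243.6 191.2]
60 -22 [243.9 193.3]
60 22 [245.3 209.2]
60 27 [245.4 210.8]
70 -27 [240.  191.5]
70 -22 [240.3 193.6]
70 22 [241.7 209.5]
70 27 [241.7 211.2]
```

>>> move_arm --plan '[[[0,3.5,-1.3,0,0,0],[0,0,0,0,0,0],[8,0,0,0,0,0],[10,0,0,0,0,0],[6,0,0,0,0,0],[4,0,0,0,0,0],[0,0,0,0,0,0]]]'

```text
t: 5.3
position: [576.0, -40.8, 145.1]
eef_rot: [[-0.068, 0.998, 0.0], [0.998, 0.068, 0.001], [0.001, 0.0, -1.0]]
wrist_force: [0.4, 0.3, -2.7]
finger_gap: 53.1
grip_force: 64.4
```

```bash
python3 -c "
from u import *
to(578-11*.0645,-71.8+36,144.9,93.7)"
```

```text
t 5.3 pos [576.  -40.8 145.1] head 93.9 zax [ 0.     0.001 -1.   ] F [ 0.4  0.3 -2.7] M [-0.    0.05  0.03] gap 53.1 grip 64.4
 turn wz 0.0035 then t [4.9 1.7 0.2]
```

>>> move_arm --plan '[[[2,0.5,0,0,0,0],[2,0,0,0,0,0],[1,0,0,0,0,0],[1,0,0,0,0,0],[1,0,0,0,0,0],[0,0,0,0,0,0]]]'

```text
t: 5.8
position: [576.3, -38.7, 145.2]
eef_rot: [[-0.064, 0.998, 0.0], [0.998, 0.064, -0.003], [-0.003, 0.0, -1.0]]
wrist_force: [0.4, -5.3, -2.8]
finger_gap: 53.1
grip_force: 64.6
```

```bash
python3 -c "
from u import *
to(578-11*.0645,-71.8+36,144.9,93.7)"
```

```text
t 5.8 pos [576.3 -38.7 145.2] head 93.65 zax [ 0.    -0.003 -1.   ] F [ 0.4 -5.3 -2.8] M [-1.03  0.    0.16] gap 53.1 grip 64.6
 turn wz -0.001 then t [2.9 1.1 0.3]
```

>>> move_arm --plan '[[[0,0,2,0,0,0],[0,0,2,0,0,0],[0,0,2,0,0,0],[0,0,2,0,0,0],[0,0,1.5,0,0,0],[0,0,0,0,0,0],[0,0,0,0,0,0]]]'

```text
t: 6.38
position: [576.8, -38.7, 136.2]
eef_rot: [[-0.064, 0.998, 0.001], [0.998, 0.064, -0.003], [-0.003, 0.001, -1.0]]
wrist_force: [-0.7, -6.0, 1.9]
finger_gap: 53.2
grip_force: 65.0
```

```bash
python3 -c "
from u import *
to(576.3,-38.7,135.4,93.7)"
```

```text
t 6.38 pos [576.8 -38.7 136.2] head 93.66 zax [ 0.001 -0.003 -1.   ] F [-0.7 -6.   1.9] M [-0.96  0.07  0.29] gap 53.2 grip 65.0
 turn wz -0.0008 then t [ 0.  -0.5  0.8]
```

>>> move_arm --plan '[[[0,0,1,0,0,0],[0,0,1,0,0,0],[0,0,1,0,0,0],[0,0,1,0,0,0],[0,0,0,0,0,0],[0,0,0,0,0,0]]]'

```text
t: 6.88
position: [577.2, -39.2, 134.3]
eef_rot: [[-0.064, 0.998, 0.002], [0.998, 0.064, -0.005], [-0.005, 0.002, -1.0]]
wrist_force: [-3.8, -7.1, 12.1]
finger_gap: 53.2
grip_force: 66.6
```

```bash
python3 -c "
from u import *
to(576.3,-38.7,135.4,93.7)"
```

```text
t 6.88 pos [577.2 -39.2 134.3] head 93.69 zax [ 0.002 -0.005 -1.   ] F [-3.8 -7.1 12.1] M [-0.83  1.03  0.64] gap 53.2 grip 66.6
 turn wz -0.0002 then t [ 0.6 -0.8 -1.1]
```

>>> move_arm --plan '[[[0,0,-1,0,0,0],[0,0,0,0,0,0],[0,0,0,0,0,0],[0,0,0,0,0,0],[0,0,0,0,0,0],[0,0,-10,0,0,0],[0,0,-25,0,0,0],[-10,0,-35,0,0,0],[-30,0,-25,0,0,0],[-38,0,0,0,0,0],[-38,0,0,0,0,0],[-38,0,0,0,0,0],[-38,0,0,0,0,0]]]' --jaw 1

```text
t: 7.97
position: [588.8, -229.3, 228.7]
eef_rot: [[-0.065, 0.998, 0.001], [0.998, 0.065, -0.001], [-0.001, 0.001, -1.0]]
wrist_force: [-0.3, -0.1, -1.0]
finger_gap: 85.5
grip_force: 0.0
```

```bash
python3 - <<'E'
from u import *
to(495,-408,150,93.7)
print(np.round(arm.get_state()["q"],2))
s=cam("scene");t=cam("top")
a=crop(s,200,120,300,240,500,600);b=crop(t,205,170,305,230,300,180)
cv2.imwrite("pics/h2.png",np.hstack([a,np.vstack([b,np.zeros((420,300,3),np.uint8)])]))
np.savez("scene2.npz",**s);np.savez("top2.npz",**t)
E
```

```text
t 7.97 pos [ 588.8 -229.3  228.7] head 93.75 zax [ 0.001 -0.001 -1.   ] F [-0.3 -0.1 -1. ] M [ 0.   -0.03  0.07] gap 85.5 grip 0.0
 turn wz 0.0009 then t [-172.3 -105.1   78.7]
[ 0.66  0.4  -0.48  1.59  0.2   1.2   0.21]
```

View pics/h2.png

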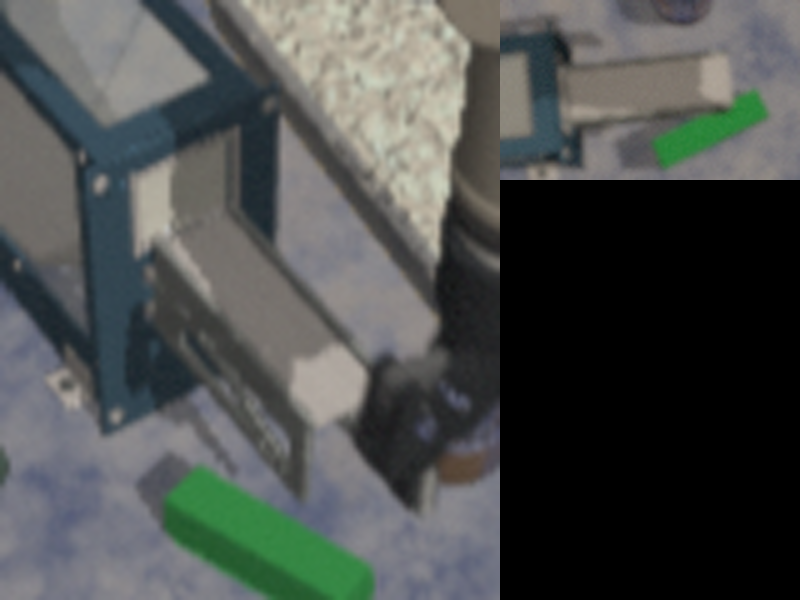

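The ledge hangs level against the front plate with its floor at the sill in both views, so it is seated. Next is the dark block.

>>> move_arm --plan '[[[0,0,0,0,0,-0.114],[0,0,0,0,0,-0.114],[0,0,0,0,0,-0.114],[0,0,0,0,0,-0.114],[0,0,0,0,0,-0.114],[0,0,0,0,0,-0.114],[0,0,0,0,0,-0.114],[0,0,0,0,0,-0.114],[0,0,0,0,0,-0.114],[0,0,0,0,0,-0.114],[0,0,0,0,0,-0.114],[6.6,-28,10,0,0,0],[6.6,-28,10,0,0,0],[6.6,-28,15,0,0,0],[6.6,-28,15,0,0,0],[6.6,-28,15,0,0,0],[6.6,-28,15,0,0,0],[6.6,-28,15,0,0,0],[0,0,10,0,0,0],[0,0,0,0,0,0]]]'

```text
t: 9.73
position: [492.0, -407.5, 120.1]
eef_rot: [[-0.967, 0.254, -0.004], [0.254, 0.967, 0.002], [0.005, 0.001, -1.0]]
wrist_force: [0.4, 0.5, 0.5]
finger_gap: 85.5
grip_force: 0.0
```

```bash
python3 - <<'E'
from u import *
to(495,-408,19,165.6)
E
```

```text
t 9.73 pos [ 492.  -407.5  120.1] head 165.3 zax [-0.004  0.002 -1.   ] F [0.4 0.5 0.5] M [ 0.08 -0.03 -0.05] gap 85.5 grip 0.0
 turn wz -0.0052 then t [ -3.    0.2 101.1]
```

>>> move_arm --plan '[[[-3,0,30,0,0,0],[0,0,38,0,0,0],[0,0,25,0,0,0],[0,0,8,0,0,0],[0,0,0,0,0,0]]]'

```text
t: 10.15
position: [497.9, -404.5, 20.2]
eef_rot: [[-0.969, 0.247, -0.002], [0.247, 0.969, 0.003], [0.003, 0.002, -1.0]]
wrist_force: [-0.1, -0.5, 0.9]
finger_gap: 85.5
grip_force: 0.0
```

>>> move_arm --plan '[[[0,0,0,0,0,0],[0,0,0,0,0,0],[0,0,0,0,0,0],[0,0,0,0,0,0],[0,0,0,0,0,0],[0,0,0,0,0,0],[0,0,0,0,0,0],[0,0,0,0,0,0],[0,0,0,0,0,0]]]' --jaw 0 --newtons 40

```text
t: 10.9
position: [499.1, -407.3, 23.3]
eef_rot: [[-0.968, 0.249, 0.002], [0.249, 0.968, -0.002], [-0.002, -0.001, -1.0]]
wrist_force: [-0.8, 1.1, 7.2]
finger_gap: 33.0
grip_force: 42.7
```

```bash
python3 - <<'E'
from u import *
to(495,-408,19,165.6)
E
```

```text
t 10.9 pos [ 499.1 -407.3   23.3] head 165.57 zax [ 0.002 -0.002 -1.   ] F [-0.8  1.1  7.2] M [0.25 0.08 0.03] gap 33.0 grip 42.7
 turn wz -0.0005 then t [ 3.8 -1.7  4.3]
```

>>> move_arm --plan '[[[0,0,-15,0,0,0],[0,0,-30,0,0,0],[0,0,-38,0,0,0],[0,0,-38,0,0,0],[0,0,-38,0,0,0],[0,0,-18,0,0,0],[0,0,0,0,0,0.114],[0,0,0,0,0,0.114],[0,0,0,0,0,0.114],[0,0,0,0,0,0.114],[0,0,0,0,0,0.114],[0,0,0,0,0,0.114],[0,0,0,0,0,0.114],[0,0,0,0,0,0.114],[0,0,0,0,0,0.114],[0,0,0,0,0,0.114],[0,0,0,0,0,0.114],[0,0,0,0,0,0]]]'

```text
t: 12.4
position: [497.6, -406.3, 199.0]
eef_rot: [[-0.064, 0.998, -0.001], [0.998, 0.064, -0.0], [-0.0, -0.001, -1.0]]
wrist_force: [0.2, -0.0, -1.7]
finger_gap: 33.0
grip_force: 41.6
```

```bash
python3 - <<'E'
from u import *
to(577.4,-46,190,93.7)
E
```

```text
t 12.4 pos [ 497.6 -406.3  199. ] head 93.64 zax [-0.001 -0.    -1.   ] F [ 0.2 -0.  -1.7] M [-0.02  0.03  0.01] gap 33.0 grip 41.6
 turn wz -0.001 then t [354.4 102.9   9. ]
```

>>> move_arm --plan '[[[15,4,0,0,0,0],[30,9,0,0,0,0],[38,11,0,0,0,0],[38,11,0,0,0,0],[38,11,0,0,0,0],[38,11,0,0,0,0],[38,11,0,0,0,0],[38,11,0,0,0,0],[36,11,3,0,0,0],[25,8,3,0,0,0],[15,3,3,0,0,0],[5,2,0,0,0,0],[0,0,0,0,0,0],[0,0,0,0,0,0]]]'

```text
t: 13.57
position: [577.4, -47.7, 189.6]
eef_rot: [[-0.066, 0.998, -0.0], [0.998, 0.066, -0.001], [-0.001, -0.0, -1.0]]
wrist_force: [-0.2, -0.3, -1.4]
finger_gap: 33.4
grip_force: 41.6
```

```bash
python3 - <<'E'
from u import *
to(577.4,-46,173,93.7)
E
```

```text
t 13.57 pos [577.4 -47.7 189.6] head 93.76 zax [-0.    -0.001 -1.   ] F [-0.2 -0.3 -1.4] M [-0.08 -0.02 -0.  ] gap 33.4 grip 41.6
 turn wz 0.001 then t [ 1.7  0.1 16.6]
```

>>> move_arm --plan '[[[0,0,6,0,0,0],[0,0,6,0,0,0],[0,0,3,0,0,0],[0,0,2,0,0,0],[0,0,0,0,0,0],[0,0,0,0,0,0]]]'

```text
t: 14.07
position: [577.9, -47.1, 172.5]
eef_rot: [[-0.065, 0.998, 0.0], [0.998, 0.065, -0.0], [-0.0, 0.0, -1.0]]
wrist_force: [0.4, -0.3, -1.3]
finger_gap: 33.1
grip_force: 41.8
```

>>> move_arm --plan '[[[0,0,1.5,0,0,0],[0,0,1.5,0,0,0],[0,0,0,0,0,0],[0,0,0,0,0,0]]]'

```text
t: 14.4
position: [578.7, -47.0, 170.6]
eef_rot: [[-0.065, 0.998, 0.002], [0.998, 0.065, -0.001], [-0.001, 0.002, -1.0]]
wrist_force: [-0.4, -2.7, 5.5]
finger_gap: 33.3
grip_force: 42.6
```

>>> move_arm --plan '[[[0,0,0,0,0,0],[0,0,0,0,0,0],[0,0,0,0,0,0],[0,0,0,0,0,0],[0,0,0,0,0,0],[0,0,-20,0,0,0],[0,0,-30,0,0,0],[-30,0,0,0,0,0],[-35,0,0,0,0,0],[-25,0,0,0,0,0],[0,0,0,0,0,0]]]' --jaw 1

```text
t: 15.32
position: [583.0, -144.9, 219.0]
eef_rot: [[-0.055, 0.998, -0.001], [0.998, 0.055, -0.005], [-0.005, -0.001, -1.0]]
wrist_force: [-0.5, -0.5, 0.5]
finger_gap: 85.3
grip_force: 0.0
```

```bash
python3 - <<'E'
from u import *
to(583,-137,165,93.7)
s=cam("scene");t=cam("top")
a=crop(s,200,120,300,220,400,400);b=crop(t,205,170,305,230,400,240)
cv2.imwrite("pics/p1.png",np.hstack([a,np.vstack([b,np.zeros((160,400,3),np.uint8)])]))
E
```

```text
t 15.32 pos [ 583.  -144.9  219. ] head 93.17 zax [-0.001 -0.005 -1.   ] F [-0.5 -0.5  0.5] M [-0.09 -0.    0.04] gap 85.3 grip 0.0
 turn wz -0.0093 then t [ 7.9  0.5 54. ]
```

View pics/p1.png

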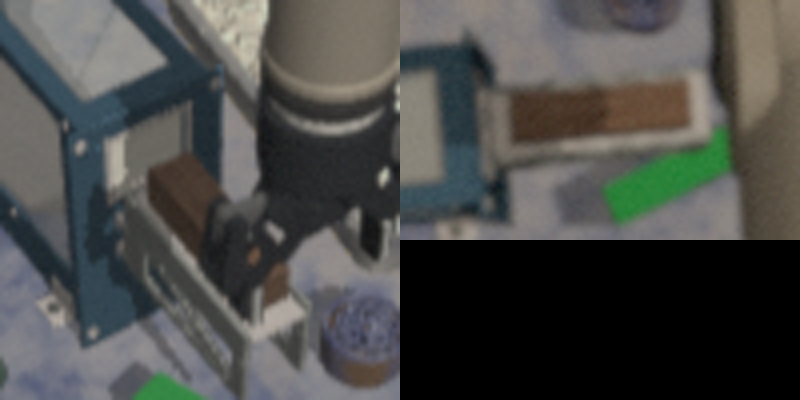

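The block lies straight in the channel, with its rear end just inside the ledge's outer edge at about (690,105). I'll close the jaws and push it from behind.

>>> move_arm --plan '[[[0,0,0,0,0,-0.009],[0,0,0,0,0,0],[0,0,0,0,0,0],[0,0,0,0,0,0],[0,0,0,0,0,0],[0,0,0,0,0,0],[0,0,20,0,0,0],[0,0,22,0,0,0],[0,0,7,0,0,0],[0,0,0,0,0,0]]]' --jaw 0 --newtons 20

```text
t: 16.25
position: [581.9, -136.5, 168.3]
eef_rot: [[-0.074, 0.997, -0.005], [0.997, 0.074, 0.001], [0.001, -0.004, -1.0]]
wrist_force: [-0.7, 1.3, 1.2]
finger_gap: -0.2
grip_force: 0.0
```

```bash
python3 - <<'E'
from u import *
to(575.3,-15,170,93.7)
E
```

```text
t 16.25 pos [ 581.9 -136.5  168.3] head 94.25 zax [-0.005  0.001 -1.   ] F [-0.7  1.3  1.2] M [-0.   -0.04 -0.01] gap -0.2 grip 0.0
 turn wz 0.0096 then t [121.6   1.3  -1.7]
```

>>> move_arm --plan '[[[4,1.3,-2,0,0,0.009],[8,0,0,0,0,0],[9,0,0,0,0,0],[9,0,0,0,0,0],[9,0,0,0,0,0],[9,0,0,0,0,0],[9,0,0,0,0,0],[9,0,0,0,0,0],[9,0,0,0,0,0],[9,0,0,0,0,0],[9,0,0,0,0,0],[9,0,0,0,0,0],[9,0,0,0,0,0],[5,0,0,0,0,0],[0,0,0,0,0,0]]]'

```text
t: 17.5
position: [576.9, -17.8, 172.2]
eef_rot: [[-0.068, 0.998, -0.001], [0.998, 0.068, 0.002], [0.002, -0.001, -1.0]]
wrist_force: [-0.1, -0.3, -0.4]
finger_gap: 0.0
grip_force: 0.0
```

```bash
python3 - <<'E'
from u import *
to(573.5,15,170,93.7)
t=cam("top");m=t["image"].astype(int)
b=((m[:,:,0]-m[:,:,2])>12)
for y in range(190,220,4):print(y,"".join("#" if v else "." for v in b[y,150:260]))
E
```

```text
t 17.5 pos [576.9 -17.8 172.2] head 93.92 zax [-0.001  0.002 -1.   ] F [-0.1 -0.3 -0.4] M [ 0.02 -0.01  0.06] gap 0.0 grip 0.0
 turn wz 0.0038 then t [32.9 -1.2  2.2]
190 ...........................................................####..#############################################
194 .........................................#..##.#################...###########################################
198 ..........#..###################################################....##########################################
202 ################################################################.....#########################################
206 #################################################################.....########################################
210 #################################################################.......######################################
214 ################################################################..........####################################
218 ######################.####.................................................##################################
```

>>> move_arm --plan '[[[8,-1,0,0,0,0],[8,0,0,0,0,0],[8,0,0,0,0,0],[4,0,0,0,0,0],[0,0,0,0,0,0]]]'

```text
t: 17.97
position: [573.4, -2.1, 169.6]
eef_rot: [[-0.06, 0.998, -0.003], [0.998, 0.06, -0.013], [-0.012, -0.004, -1.0]]
wrist_force: [3.7, -14.9, -9.6]
finger_gap: 0.0
grip_force: 7.3
```

>>> move_arm --plan '[[[-25,0,0,0,0,0],[-35,0,0,0,0,0],[-35,0,-5,0,0,0],[-35,0,-30,0,0,0],[-38,0,-10,0,0,0],[-38,0,0,0,0,0]]]' --jaw 1

```text
t: 18.47
position: [589.8, -195.8, 218.1]
eef_rot: [[-0.066, 0.998, 0.006], [0.998, 0.066, -0.001], [-0.002, 0.006, -1.0]]
wrist_force: [0.7, 0.6, -0.0]
finger_gap: 72.5
grip_force: 0.0
```

```bash
python3 - <<'E'
from u import *
to(590,-277,120,93.7)
s=cam("scene");t=cam("top")
a=crop(s,200,110,280,210,480,600);b=crop(t,90,170,240,245,320,160)
cv2.imwrite("pics/p2.png",np.hstack([a,np.vstack([b,np.zeros((440,320,3),np.uint8)])]))
E
```

```text
t 18.47 pos [ 589.8 -195.8  218.1] head 93.79 zax [ 0.006 -0.001 -1.   ] F [ 0.7  0.6 -0. ] M [-0.   -0.12 -0.01] gap 72.5 grip 0.0
 turn wz 0.0016 then t [-81.1  -5.   98.1]
```

View pics/p2.png

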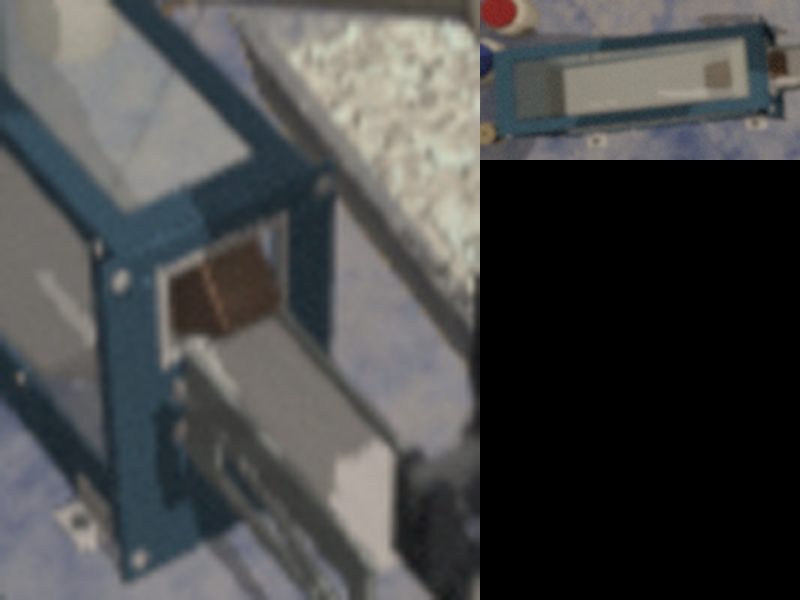

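The block has nosed in but its brown rear end still shows in the opening at about (225,290), tilted and roughly 25 mm outside the plate. I'll give it time and check by pixel counts.

>>> move_arm --plan '[[[0,0,0,0,0,0],[0,0,0,0,0,0],[0,0,0,0,0,0]]]'

```text
t: 18.82
position: [587.9, -192.7, 214.4]
eef_rot: [[-0.068, 0.998, -0.0], [0.998, 0.068, 0.001], [0.001, -0.0, -1.0]]
wrist_force: [-0.3, -0.2, -1.1]
finger_gap: 85.4
grip_force: 0.0
```

```bash
cat >> u.py <<'E'
CH=" .:-=+*#%@"
def asc(c,x0,y0,x1,y1,d=None):
    m=c["image"].astype(int);q=m[:,:,0]-m[:,:,2]
    for y in range(y0,y1):print("%3d "%y+"".join("B" if q[y,x]>12 and m[y,x].sum()<240 else "b" if m[y,x,2]-m[y,x,0]>15 and m[y,x].sum()<260 else CH[min(9,m[y,x].sum()//60)] for x in range(x0,x1)))
E
python3 - <<'E'
from u import *
s=cam("scene");t=cam("top")
print("scene");asc(s,218,140,262,176)
print("top");asc(t,190,188,245,222)
E
```

```text
scene
140 *+**#######**++=bbbbbbbbbbbbbbbbb::==----=+*
141 +***#####**+==bbbbbbbbbbbbbbbbbbb::=------=+
142 +****##**+==bbbbbbbbbbbbbbbbbbbbbb:-::-----+
143 =+*****+=bbbbbbbbbbbbbbbbbbbbbbbbbbb:-+-----
144 b=++++=bbbbbbbbbbbbbbbbbbbb::::bbbbb:-*+----
145 bb===bbbbbbbbbbbbbbbbbbbb:::--:bbbbbb-**=---
146 bbbbbbbbbbbbbbbbbbbbbbbb:----=:bb:bb:-**+---
147 bbbbbbbbbbbbbbbbbbbbbb:--=====:bbbbbb=***+--
148 bbbbbbbbbbbbbbbbbbb::---==+=--:bbbbb:=****+-
149 bbbbbbbbbbbbbbbbbb:-==---=+=--::bbbb:=*****=
150 bbbbbbbbbbbbbbbbb--==--BB=+=-=:bbbbb:=*****+
151 bbbbbbbbbbbbbbb====-BBBBB-+=--:bbbbbb=******
152 bbbbbbbbbbbbb=**=-BBBBBBB-=--=:bbbbb:=******
153 bbbbbbbbbbb=**++BBBBBBBBBB---=:bbbbb:=******
154 bbbbbbbb==+*++=BBBBBBBBBBBB--=:bbbbb:=******
155 b+*=bbbb+*+=-BBBBBBBBBBBBBB:-=:bbbbb:=******
156 =*#+bbbb**=BBBBBBBBBBBBBBBB:-=:bb:bbb=******
157 =**=bbbb**-BBBBBBBBBBBBBBBBB-=::bbbb:=******
158 b+=bbbbb+*-BBBBBB=BBBBBBBBBBB-:bbbbb:=******
159 bbbbbbbb+*-BBBBBBBBBBBBBBBBBB-:bbb:b:=******
160 bbbbbbbb+*B:BBBBBBBBBBBBBBBB--:bbbbb:=******
161 bbbbbbbb+*-BBBBBBBBBBBBBBBBB--::bbbb:=******
162 bbbbbbbb+*BB
[... 2013 characters left out ...]
+++*####**+=bbbbbbbb=+++++++============
211 #####**++++++++++**####**+=bbbbbbbb=+++==--=========+++
212 #######*************###**+=bbbbbbbb=++==---=+=++++***+*
213 #######*************##***+=bbbbbbbb==+=-:-=+++*********
214 #######******************+=bbbbbbbbb==--:-=+***********
215 ######****+++++++++++++++==bbbbbbbbb---::-=+***********
216 ******++++++++=========bbbbbbbbbbbbbbbb:.:=+*********++
217 +++++========bbbbbbbbbbbbbbbbbbbbbbbbbbb::=+*********+=
218 ====b=bbbbbbbbbbbbbbbbbbbbbbbbbbbbbbb-bb.:=+********++=
219 bbbbbbbbbbbbbbbbbbbbbbbbbbbbbbbbbbbb==-b::=+*********+=
220 bbbbbbbbbbbbbbbbbbbbbbbbbbbbbbbbbbb===-:b:=+*********++
221 bbbbbbbbbbbbbbbbbbbbbbbbbbbb--bbbbb===-bb-=+*********++
```

```bash
python3 - <<'E'
from u import *
s=cam(0,"scene2.npz");t=cam(0,"top2.npz")
a=np.radians(93.7);bx=np.array([np.cos(a),np.sin(a)]);by=np.array([-np.sin(a),np.cos(a)])
def L(P): d=np.array(P)[:2]-[570,39];return np.round([d@bx,d@by,P[2]],1)
for u,v in((233.5,193.5),(233.5,204.5)):
    print("top rear",[L(onz(t,u,v,z)) for z in(150,165,180)])
for n,u,v in(("LB",237.5,165),("RB",246.7,160.8),("LT",234.2,153.7),("RT",244.2,149.2)):
    print(n,[L(onz(s,u,v,z)) for z in(150,165,180,195)])
for y in(-24.5,24.5):
    P=[570+bx[0]*-70+by[0]*y,39+bx[1]*-70+by[1]*y,154];print("guides",y,proj(t,P))
print([L(onz(t,194,v,100)) for v in(200,209)])
E
```

```text
top rear [array([-20.1, -22. , 150. ]), array([-21.2, -20.2, 165. ]), array([-22.2, -18.4, 180. ])]
top rear [array([-17.6,   8.5, 150. ]), array([-18.7,   9.9, 165. ]), array([-19.8,  11.2, 180. ])]
LB [array([ -1.6,  -0.4, 150. ]), array([-13.5,   6.8, 165. ]), array([-25.4,  14. , 180. ]), array([-37.3,  21.2, 195. ])]
RB [array([ -1.9, -31. , 150. ]), array([-13.8, -23.3, 165. ]), array([-25.8, -15.5, 180. ]), array([-37.7,  -7.8, 195. ])]
LT [array([ 41., -16., 150.]), array([ 28.4,  -8.5, 165. ]), array([ 15.7,  -1. , 180. ]), array([  3. ,   6.5, 195. ])]
RT [array([ 40.9, -50. , 150. ]), array([ 28.2, -42. , 165. ]), array([ 15.5, -33.9, 180. ]), array([  2.9, -25.8, 195. ])]
guides -24.5 [251.29870957 190.83878226]
guides 24.5 [252.83485916 208.46414167]
[array([ 99.3, -19.4, 100. ]), array([101.1,   6.7, 100. ])]
```

The block lies parallel to the chute, nosed down about 45°, with its rear edge about 19 mm outside the plate and wedged. I'll tilt the tool along the chute and push it down that line.

>>> move_arm --plan '[[[0,2,-20,0,0,0],[0,2,-20,0,0,0],[0,0,0,0,0.112,0],[0,0,0,0,0.112,0],[0,0,0,0,0.112,0],[0,0,0,0,0.112,0],[0,0,0,0,0.112,0],[0,0,0,0,0.112,0],[0,0,0,0,0.112,0],[0,0,0,0,0,0]]]' --jaw 0

```text
t: 19.75
position: [590.0, -199.3, 248.9]
eef_rot: [[-0.036, 0.998, -0.047], [0.705, 0.059, 0.707], [0.709, -0.007, -0.705]]
wrist_force: [-1.0, -1.1, -1.7]
finger_gap: 0.3
grip_force: 0.0
```

```bash
cat >> u.py <<'E'
A=np.radians(93.7);BX=np.array([np.cos(A),np.sin(A),0]);BY=np.array([-np.sin(A),np.cos(A),0]);BO=np.array([570.5,38.5,0])
def tob(x,y,z):
    "deltas in tool axes to box-frame point for TCP"
    s=arm.get_state();R=np.array(s["eef_rot"]);p=np.array(s["position"])
    w=BO+BX*x+BY*y+[0,0,z]
    print("t",round(s["t"],2),"box pos",np.round([(p-BO)@BX,(p-BO)@BY,p[2]],1),"zax box",np.round([R[:,2]@BX,R[:,2]@BY,R[2,2]],3),"yax",np.round([R[:,1]@BX,R[:,1]@BY,R[2,1]],3),"F box",np.round([s["wrist_force"]@BX,s["wrist_force"]@BY,s["wrist_force"][2]],1),"gap",round(s["finger_gap"],1),"q",np.round(s["q"],2))
    print(" d",np.round(R.T@(w-p),1))
E
python3 -c "
from u import *
tob(-40,-5,218)"
```

```text
t 19.75 box pos [-238.6   -4.1  248.9] zax box [ 0.709  0.001 -0.705] yax [-0.006 -1.    -0.007] F box [-1.1  1.1 -1.7] gap 0.3 q [ 0.93  0.69 -0.61  1.35 -0.32  1.56  0.49]
 d [118.2   0.  162.6]
```

>>> move_arm --plan '[[[10,0,14,0,0,0],[18,0,24,0,0,0],[20,0,28,0,0,0],[20,0,28,0,0,0],[20,0,28,0,0,0],[17,0,24,0,0,0],[13,0,16,0,0,0],[0,0,0,0,0,0],[0,0,0,0,0,0]]]'

```text
t: 20.5
position: [578.0, 6.0, 224.2]
eef_rot: [[-0.052, 0.997, -0.049], [0.708, 0.071, 0.702], [0.704, 0.002, -0.71]]
wrist_force: [0.4, -1.1, 0.1]
finger_gap: 0.1
grip_force: 0.0
```

```bash
python3 -c "
from u import *
tob(-11,-5,192)"
```

```text
t 20.5 box pos [-32.9  -5.3 224.2] zax box [ 0.704  0.004 -0.71 ] yax [ 0.007 -1.     0.002] F box [-1.1 -0.3  0.1] gap 0.1 q [ 0.81  0.56 -0.71  1.67 -0.43  1.25  0.4 ]
 d [-7.1 -0.2 38.2]
```

>>> move_arm --plan '[[[-8,0,0,0,0,0],[0,0,8,0,0,0],[0,0,8,0,0,0],[0,0,6,0,0,0],[0,0,5,0,0,0],[0,0,4,0,0,0],[0,0,4,0,0,0],[0,0,0,0,0,0]]]'

```text
t: 21.17
position: [577.1, 22.6, 192.3]
eef_rot: [[-0.046, 0.998, -0.047], [0.706, 0.066, 0.705], [0.707, -0.001, -0.708]]
wrist_force: [0.3, -0.5, -0.4]
finger_gap: 0.2
grip_force: 0.0
```

```bash
python3 - <<'E'
from u import *
tob(-11,-5,192)
asc(cam("top"),190,190,240,214)
E
```

```text
t 21.17 box pos [-16.3  -5.5 192.3] zax box [ 0.707  0.002 -0.708] yax [ 0.002 -1.    -0.001] F box [-0.6 -0.3 -0.4] gap 0.2 q [ 0.79  0.59 -0.71  1.71 -0.43  1.18  0.41]
 d [ 3.5 -0.5  4. ]
190 +++++++++++++**********+=bbbbbbbb--::--=+*+*++=-:.
191 +++++++++*+*********#**+=bbbbbbbb:-----==+====-:..
192 +++++***+*********####*+=-bbbbbbb--===-=----::....
193 *****************#####**=-bbbbbbb-=+===--:::::....
194 ******************####**=-bbbbbbb-=+===-------:...
195 **#****************###**=-bbbbbbb-=+====--==--:...
196 #*#*#*************####**+-bbbbbbb-=======-----:.. 
197 ##*##**************####*+-bbbbbbb--===--------:...
198 ##*##**********++**####*+-bbbbbbb:-===----===-:...
199 #*********++++++++**###*+=bbbbbbb--======----::...
200 ******++++++++++++***##*+=-bbbbbbb-====----::.....
201 ***++++++++++++++++*###*+=bbbbbbbb-=====---:::--:.
202 ++++++++++==+++++++*###*+=-bbbbbbb-==+=======+++-:
203 +++++++++=+++=+++++*###*+=-bbbbbbb-=+++*********+-
204 +++++++++++++++++++*###*+=-bbbbbbb-=++*#########+-
205 ++++++=++=+++++++++*###**=-bbbbbbb-+***#%%%%%%##+-
206 ++++++=+=+++=++++++*###**=-bbbbbbb-+**##%%%%%%#*+:
207 ++++++=++++++=+++++*####*+-bbbbbbb-+**#########*+-
208 ++++++=+++++=++===+**###*+-bbbbbbb-=***########*+=
209 +++++==+++++=====++*####*+=bbbbbbb:=+***********+=
210 ++========+===+++++*####*+=bbbbbbbb-+++++++++++==-
211 +=+=+=++=+++++++++**####*+=bbbbbbb:-=++===-======+
212 ++++++++++++********####*+=bbbbbbbb-====--==+++++*
213 ++*******************##**+=-bbbbbb::-==---=+******
```

>>> move_arm --plan '[[[0,0,-20,0,0,0],[0,0,-38,0,0,0],[-20,0,-32,0,0,0],[-28,0,-28,0,0,0],[-28,0,-28,0,0,0],[-28,0,-28,0,0,0],[0,0,0,0,0,0]]]'

```text
t: 21.8
position: [590.6, -186.0, 240.1]
eef_rot: [[-0.035, 0.999, -0.036], [0.712, 0.051, 0.7], [0.701, -0.001, -0.713]]
wrist_force: [-0.4, -1.0, -1.3]
finger_gap: 0.1
grip_force: 0.0
```

```bash
python3 - <<'E'
from u import *
tob(-240,0,250);to(591,-276,100)
s=cam("scene");t=cam("top")
print("scene");asc(s,218,142,256,176)
print("top");asc(t,100,186,245,220)
np.savez("scene3.npz",**s);np.savez("top3.npz",**t)
E
```

```text
t 21.8 box pos [-225.3   -5.6  240.1] zax box [ 0.701 -0.009 -0.713] yax [-0.014 -1.    -0.001] F box [-1.   0.5 -1.3] gap 0.1 q [ 0.93  0.68 -0.61  1.39 -0.33  1.52  0.49]
 d [ -3.6  -5.4 -17.4]
t 21.8 pos [ 590.6 -186.   240.1] head 92.85 zax [-0.036  0.7   -0.713] F [-0.4 -1.  -1.3] M [-0.87 -0.02  0.08] gap 0.1 grip 0.0
 turn wz -0.0 then t [-89.9  -4.1 140.1]
scene
142 =++*****++=bbbbbbbbbbbbbbbbbbbbbbbb==-
143 b+++**++=bbbbbbbbbbbbbbbbbbbbbbbbbbbb-
144 bb++++=bbbbbbbbbbbbbbbbbbbbbbbbbbbbbb-
145 bbb=bbbbbbbbbbbbbbbbbbbbbbbb=+bbbbbbb-
146 bbbbbbbbbbbbbbbbbbbbbbbbb==+**bbbbbbb=
147 bbbbbbbbbbbbbbbbbbbbbbb==*+++*bbbbbbb=
148 bbbbbbbbbbbbbbbbbbbbb==***#++*bbbbbbb=
149 bbbbbbbbbbbbbbbbbbb=+**####++*bbbbbbb=
150 bbbbbbbbbbbbbbbbb=+*#######++*-bbbbbb=
151 bbbbbbbbbbbbbbb=+*#########++*bbbbbbb=
152 bbbbbbbbbbbbb=+**##########++*bbbbbbb=
153 bbbbbbbbbbb=+*#############++*bbbbbbb=
154 bbbbbbbb==+*#######%#%#####++*-bbbbbb=
155 b=+=bbbb+**################++*bbbbbbb=
156 =**=bbbb+*#################++*bbbbbbb=
157 =*+=bbbb+*#################++*bbbbbbb=
158 =+=---b-+*#################++*bbbbb
[... 5138 characters left out ...]
==++++++++++=+++=+=====+***###*###**####*******************+++++++++====bbbbbbbbb-::.:-=+***********
216 bbbbbb--==============----===+=++=+++++++=+++++++++++++++++=+++++++++***###**********************+++++++++=======bbbbbbbbbbbbbbb...-=+*********++
217 bbbbbbb-==============----===+++=++++++++=++++++++++++++++++++++++*******#**************++++++++++====bbbbbbbbbbbbbbbbbbbbbbbbb:...:=+*********++
218 bbbbbbb--=============---BB===+++++++++=++++++++++++++++***********************+++++++=+========bbbbbbbbbbbbbbbbbbbbbbbbbbbbbbb::b.:=+********++=
219 bbbbbbb--============-----====+++++++++++++++++++********************+++++++++=======bbbbbbbbbbbbbbbbbbbbbbbbbbbbbbbbbbbbbbbbb=-:..:=+*********++
```

The flap is shut and bright again with no brown in the opening, and the dark block lies inside toward the back, at about top columns 130–168. Now the pale strip.

>>> move_arm --plan '[[[0,0,-10,0,-0.112,0],[0,0,0,0,-0.112,0],[0,0,0,0,-0.112,0],[0,0,0,0,-0.112,0],[0,0,0,0,-0.112,0],[0,0,0,0,-0.112,0],[0,0,0,0,-0.112,0],[0,0,0,0,0,0.109],[0,0,0,0,0,0.109],[0,0,0,0,0,0.109],[0,0,0,0,0,0.109],[0,0,0,0,0,0.109],[0,0,0,0,0,0.109],[0,0,0,0,0,0.109],[0,0,0,0,0,0.109],[0,0,0,0,0,0.109],[0,0,0,0,0,0.109],[0,0,0,0,0,0.109],[0,0,0,0,0,0.109],[0,0,0,0,0,0]]]' --jaw 1

```text
t: 23.57
position: [590.7, -179.0, 249.8]
eef_rot: [[0.946, 0.323, 0.0], [0.323, -0.946, 0.001], [0.0, -0.001, -1.0]]
wrist_force: [-0.0, -0.4, -0.1]
finger_gap: 85.4
grip_force: 0.0
```

```bash
python3 - <<'E'
from u import *
to(590.5,-276.5,100,18.5)
print(np.round(arm.get_state()["q"],2))
E
```

```text
t 23.57 pos [ 590.7 -179.   249.8] head 18.85 zax [ 0.     0.001 -1.   ] F [-0.  -0.4 -0.1] M [0.01 0.04 0.03] gap 85.4 grip 0.0
 turn wz 0.0061 then t [-31.1  92.4 149.8]
[ 0.44  0.34 -0.28  1.6   0.1   1.21 -1.1 ]
```

>>> move_arm --plan '[[[-6,18,25,0,0,0.006],[-8,25,30,0,0,0],[-8,25,32,0,0,0],[-6,18,36,0,0,0],[-3,6,38,0,0,0],[0,0,35,0,0,0],[0,0,22,0,0,0],[0,0,15,0,0,0],[0,0,0,0,0,0]]]'

```text
t: 24.32
position: [587.8, -275.8, 12.6]
eef_rot: [[0.947, 0.32, -0.007], [0.32, -0.947, 0.004], [-0.005, -0.006, -1.0]]
wrist_force: [-1.5, 0.2, -0.3]
finger_gap: 85.3
grip_force: 0.0
```

```bash
python3 - <<'E'
from u import *
to(590.5,-276.5,15,18.5)
E
```

```text
t 24.32 pos [ 587.8 -275.8   12.6] head 18.68 zax [-0.007  0.004 -1.   ] F [-1.5  0.2 -0.3] M [-0.02  0.03  0.01] gap 85.3 grip 0.0
 turn wz 0.0031 then t [ 2.4  1.6 -2.4]
```

>>> move_arm --plan '[[[2,1,-3,0,0,0],[0,0,0,0,0,0],[0,0,0,0,0,0],[0,0,0,0,0,0],[0,0,0,0,0,0],[0,0,0,0,0,0],[0,0,0,0,0,0],[0,0,0,0,0,0],[0,0,0,0,0,0]]]' --jaw 0 --newtons 40

```text
t: 25.07
position: [593.9, -278.9, 21.3]
eef_rot: [[0.949, 0.317, 0.002], [0.317, -0.949, -0.001], [0.002, 0.001, -1.0]]
wrist_force: [-0.8, 0.2, 5.7]
finger_gap: 28.9
grip_force: 42.3
```

```bash
python3 - <<'E'
from u import *
to(590.5,-276.5,15,18.5)
E
```

```text
t 25.07 pos [ 593.9 -278.9   21.3] head 18.46 zax [ 0.002 -0.001 -1.   ] F [-0.8  0.2  5.7] M [0.34 0.19 0.01] gap 28.9 grip 42.3
 turn wz -0.0007 then t [-2.5 -3.3  6.3]
```

>>> move_arm --plan '[[[0,0,-15,0,0,0],[0,0,-30,0,0,0],[0,0,-38,0,0,0],[0,0,-38,0,0,0],[0,0,-38,0,0,0],[0,0,-18,0,0,0],[0,0,0,0,0,-0.1094],[0,0,0,0,0,-0.1094],[0,0,0,0,0,-0.1094],[0,0,0,0,0,-0.1094],[0,0,0,0,0,-0.1094],[0,0,0,0,0,-0.1094],[0,0,0,0,0,-0.1094],[0,0,0,0,0,-0.1094],[0,0,0,0,0,-0.1094],[0,0,0,0,0,-0.1094],[0,0,0,0,0,-0.1094],[0,0,0,0,0,-0.1094],[0,0,0,0,0,0]]]'

```text
t: 26.65
position: [592.2, -279.0, 196.1]
eef_rot: [[-0.065, 0.998, -0.001], [0.998, 0.065, 0.0], [0.0, -0.001, -1.0]]
wrist_force: [-0.2, 0.1, -1.6]
finger_gap: 28.9
grip_force: 41.3
```

```bash
python3 - <<'E'
from u import *
to(577.3,-41.5,185,93.7)
E
```

```text
t 26.65 pos [ 592.2 -279.   196.1] head 93.75 zax [-0.001  0.    -1.   ] F [-0.2  0.1 -1.6] M [-0.01 -0.02  0.  ] gap 28.9 grip 41.3
 turn wz 0.0009 then t [238.    0.5  11.1]
```

>>> move_arm --plan '[[[15,0,0,0,0,0],[30,0,0,0,0,0],[38,0,0,0,0,0],[38,0,0,0,0,0],[38,0,0,0,0,0],[35,0,3,0,0,0],[25,0.5,4,0,0,0],[14,0,4,0,0,0],[5,0,0,0,0,0],[0,0,0,0,0,0],[0,0,0,0,0,0]]]'

```text
t: 27.57
position: [578.0, -42.1, 185.8]
eef_rot: [[-0.062, 0.998, 0.0], [0.998, 0.062, -0.001], [-0.001, 0.0, -1.0]]
wrist_force: [0.5, -0.4, -1.1]
finger_gap: 29.1
grip_force: 41.3
```

```bash
python3 - <<'E'
from u import *
to(577.3,-41.5,168.3,93.7)
E
```

```text
t 27.57 pos [578.  -42.1 185.8] head 93.58 zax [ 0.    -0.001 -1.   ] F [ 0.5 -0.4 -1.1] M [-0.04  0.03 -0.  ] gap 29.1 grip 41.3
 turn wz -0.0022 then t [ 0.6 -0.7 17.5]
```

>>> move_arm --plan '[[[0,-0.7,6,0,0,0],[0,0,6,0,0,0],[0,0,3,0,0,0],[0,0,2,0,0,0],[0,0,1.5,0,0,0],[0,0,0,0,0,0],[0,0,0,0,0,0]]]'

```text
t: 28.15
position: [578.7, -42.7, 168.5]
eef_rot: [[-0.062, 0.998, 0.003], [0.998, 0.062, -0.001], [-0.001, 0.002, -1.0]]
wrist_force: [-1.5, -1.3, 7.0]
finger_gap: 29.1
grip_force: 42.5
```

>>> move_arm --plan '[[[0,0,0,0,0,0],[0,0,0,0,0,0],[0,0,0,0,0,0],[0,0,0,0,0,0],[0,0,0,0,0,0],[0,0,-20,0,0,0],[0,0,-30,0,0,0],[-30,0,0,0,0,0],[-35,0,0,0,0,0],[-30,0,0,0,0,0],[0,0,0,0,0,0]]]' --jaw 1

```text
t: 29.07
position: [582.9, -145.4, 216.7]
eef_rot: [[-0.053, 0.999, -0.001], [0.999, 0.053, -0.005], [-0.005, -0.001, -1.0]]
wrist_force: [0.0, -1.2, -0.8]
finger_gap: 85.6
grip_force: 0.0
```

>>> move_arm --plan '[[[0,0,0,0,0,0],[0,0,0,0,0,0],[0,0,0,0,0,0],[0,0,0,0,0,0],[0,0,0,0,0,0],[0,0,0,0,0,0],[0,0,20,0,0,0],[0,0,20,0,0,0],[0,0,9,0,0,0],[0,0,0,0,0,0]]]' --jaw 0 --newtons 20

```text
t: 29.9
position: [581.7, -135.7, 165.7]
eef_rot: [[-0.064, 0.998, -0.005], [0.998, 0.064, 0.001], [0.001, -0.005, -1.0]]
wrist_force: [0.0, -0.2, -0.0]
finger_gap: 0.1
grip_force: 0.0
```

```bash
python3 - <<'E'
from u import *
tob(-57,-1.7,168); to(577,0,168,93.7)
E
```

```text
t 29.9 box pos [-1.746e+02  1.000e-01  1.657e+02] zax box [ 0.001  0.005 -1.   ] yax [-0.    -1.    -0.005] F box [-0.2 -0.  -0. ] gap 0.1 q [ 0.58  0.41 -0.54  1.73  0.24  1.06  0.02]
 d [117.6   1.7  -2.1]
t 29.9 pos [ 581.7 -135.7  165.7] head 93.69 zax [-0.005  0.001 -1.   ] F [ 0.  -0.2 -0. ] M [0.02 0.   0.02] gap 0.1 grip 0.0
 turn wz -0.0001 then t [135.7   4.1  -2.3]
```

>>> move_arm --plan '[[[4,1.5,-2,0,0,0],[8,0,0,0,0,0],[9,0,0,0,0,0],[9,0,0,0,0,0],[9,0,0,0,0,0],[9,0,0,0,0,0],[9,0,0,0,0,0],[9,0,0,0,0,0],[9,0,0,0,0,0],[9,0,0,0,0,0],[9,0,0,0,0,0],[9,0,0,0,0,0],[9,0,0,0,0,0],[6,0,0,0,0,0],[0,0,0,0,0,0]]]'

```text
t: 31.15
position: [577.0, -16.1, 169.9]
eef_rot: [[-0.067, 0.998, -0.001], [0.998, 0.067, 0.002], [0.002, -0.001, -1.0]]
wrist_force: [0.2, 0.8, -0.0]
finger_gap: -0.1
grip_force: 0.0
```

```bash
cat >> u.py <<'E'
def op():
    s=cam("scene");asc(s,218,142,262,180);t=cam("top");print();asc(t,195,190,250,212)
E
python3 - <<'E'
from u import *
tob(-45,-1.7,168);op()
E
```

```text
t 31.15 box pos [-54.9  -3.  169.9] zax box [ 0.002  0.001 -1.   ] yax [ 0.003 -1.    -0.001] F box [ 0.8 -0.2 -0. ] gap -0.1 q [ 0.42  0.38 -0.59  1.78  0.24  1.05 -0.18]
 d [ 9.9 -1.3  1.9]
142 ++******++=-bbbbb..........::.::::::::::::::
143 b+****+=-bbbbbbbb..........:..::::::::::::.:
144 b=+++=bbbbbbbbbbb...........::.:::::::::::::
145 bbb=bbbbbbbbbbbbb..........::.:.:::::::::::.
146 bbbbbbbbbbbbbbbbb...........:::::::::::.:.::
147 bbbbbbbbbbbbbbbb.........:..:::.:::::::::.::
148 bbbbbbbbbbbbbbb:............:..::::::::...:.
149 bbbbbbbbbbbbbbbb.:::..:..........::.....:...
150 bbbbbbbbbbbbbbb:::::.:::::...:::...:..::::::
151 bbbbbbbbbbbb:::---::::.:.::::::::::...::::::
152 bbbbbbbbbb::::----:::::::::..::::::.....:-+-
153 bbbbbbbbb:::--=---:.::::.::...:::::.....:=+-
154 bbbbbbb:-:---------::::::::...::::.....:-++-
155 b+*=bbb:----:------::.:::::...::..::..::-+=:
156 =**=bbb:-:::--------B:::..::..::......:::-:.
157 =**-bbb::::--------BBBB:.:::..:::....:::::::
158 b==:bbb:-::-=-------BBBB:.::...::....:::::::
159 bbbb:bb:-::-------=-BBBB:.....:::....:....::
160 bbbbb:b:--:--::::--=-B
[... 1574 characters left out ...]
****+=--=+*******+=========+++++++++++++
201 *******************+---=+*******+=========+++++++++++++
202 *******************+=---+******++=========+=+++++++++++
203 *******************+=-b-=+*****++=========+++++++++++++
204 *******************+=-b-=+****++==B========++++++++++++
205 *******************+=-b:=++***++=BBBB======++++++++++++
206 ********************=-bb-=+*+++=BBB========++++++++++++
207 ********************=-bb-=++++==BBBB=======++++++++++++
208 *******************+=-bb--+++==BBBBB========+++++++++++
209 **********++++******+-bbb-=++=BBBB=B========+++++++++++
210 ************+*******+-bbb-====BBBBBBB========++++++++++
211 ********************+=bbbb===BBBBBBBB========++++++++++
```

>>> move_arm --plan '[[[4,0,0,0,0,0],[4,0,0,0,0,0],[3,0,0,0,0,0],[0,0,0,0,0,0],[0,0,0,0,0,0]]]'

```text
t: 31.67
position: [576.8, -8.0, 170.1]
eef_rot: [[-0.064, 0.998, 0.0], [0.998, 0.064, -0.0], [-0.0, 0.0, -1.0]]
wrist_force: [0.5, -0.4, -0.8]
finger_gap: 0.2
grip_force: 0.0
```

```bash
python3 - <<'E'
from u import *
tob(-45,-1.7,168)
s=cam("scene");asc(s,218,148,245,172)
E
```

```text
t 31.67 box pos [-46.9  -3.3 170.1] zax box [-0. -0. -1.] yax [-0. -1.  0.] F box [-0.5 -0.5 -0.8] gap 0.2 q [ 0.41  0.38 -0.59  1.78  0.24  1.05 -0.2 ]
 d [ 1.9 -1.6  2.1]
148 bbbbbbbbbbbbbb::::::::::...
149 bbbbbbbbbbbbbb::::::::::::.
150 bbbbbbbbbbbbb::-:::::::::.:
151 bbbbbbbbbbbb::--:::::::::..
152 bbbbbbbbbb:::----:.::::::..
153 bbbbbbb:::::------::.::::..
154 bbbbbbb:::--------BB:..:::.
155 b==::bb.::--------BBB:.:...
156 =*+-:bb.:-==------BBBB:....
157 =*+-bbb::----:-----BBBB....
158 b+=:bbb:---:::::-=-:BBB....
159 bbb:bbb:--:::::::--::BB:...
160 bbbbbbb:--:.:..::::::::::..
161 bbbbbbb:--B.::::::::.:::::.
162 bbbbbbb:--BB::.:::::::::::.
163 bbbbbbb:--BBB::::::.::::::.
164 bbbbbbbb-=BBBBBB-:::::::.:.
165 bbbbbbbb=+=BBBB+*+=::::::..
166 bbbbbbbb=*+===*##*+=-:::...
167 bbbbbbbb=**++**#*#*+==--...
168 bbbbbbbb=***++*#####++==:..
169 bbbbbbbb=*#*==+*##%#++++-..
170 bbbbbbbb=*+=--=**####+++=:.
171 bbbbbbbbb+bbb--=*##%##+++=:
```

>>> move_arm --plan '[[[4,0,0,0,0,0],[4,0,0,0,0,0],[0,0,0,0,0,0],[0,0,0,0,0,0]]]'

```text
t: 32.05
position: [576.3, 0.1, 170.2]
eef_rot: [[-0.065, 0.998, 0.0], [0.998, 0.065, -0.0], [-0.0, 0.0, -1.0]]
wrist_force: [0.5, 0.3, 0.5]
finger_gap: 0.2
grip_force: 0.0
```

```bash
python3 - <<'E'
from u import *
tob(-45,-1.7,168)
s=cam("scene");asc(s,218,148,245,172)
E
```

```text
t 32.05 box pos [-38.7  -3.3 170.2] zax box [-0. -0. -1.] yax [ 0. -1.  0.] F box [ 0.2 -0.5  0.5] gap 0.2 q [ 0.4   0.38 -0.59  1.78  0.24  1.05 -0.22]
 d [-6.3 -1.6  2.2]
148 bbbbbbbbbbbb--:.::::::::..:
149 bbbbbbbbbbb:--:::::.::::..:
150 bbbbbbbbbb:----::::::::....
151 bbbbbbb:::------::::..::..:
152 bbbbbb:::-------=-:::::....
153 bbbbb:::--------==BB..:::..
154 bb:bb.:--=-------BBBB......
155 b==::b:----::--=-BBBB......
156 =*+-:b::-:::::---BBBB......
157 =*+-bbb::::::::--::BB......
158 b+=:bbb:::..::::::::::::...
159 bbbbb:::--::..:::.::::::...
160 bbbbb:b:--::.:::::.:::::...
161 bbbbbbb:-=BB:::::::.:.:::..
162 bbbbbbbb-=BBBB::::::.:.....
163 bbbbbbbb=+BBBBBB:::::::....
164 bbbbbbbb=*BBBBBBB-:::::....
165 bbbbbbbb=*=BBBB+*+=--::...:
166 bbbbbbbb=*+==+**#*+===-:..:
167 bbbbbbbb=*+++**#**++++=:..:
168 bbbbbbbb=***++*#*##*++=-..:
169 bbbbbbbb=*#*==+*####+++=:.:
170 bbbbbbbb=*+=:-=+*###*+++=::
171 bbbbbbbbb=bbb--=+#######+=-
```

>>> move_arm --plan '[[[4,0,0,0,0,0],[4,0,0,0,0,0],[0,0,0,0,0,0],[0,0,0,0,0,0]]]'

```text
t: 32.43
position: [575.5, 3.2, 169.0]
eef_rot: [[-0.061, 0.998, -0.001], [0.998, 0.061, -0.006], [-0.006, -0.002, -1.0]]
wrist_force: [2.1, -7.2, -4.5]
finger_gap: 0.5
grip_force: 3.6
```

>>> move_arm --plan '[[[-20,0,0,0,0,0],[-35,0,0,0,0,0],[-38,0,0,0,0,0],[-38,0,-10,0,0,0],[-38,0,-30,0,0,0],[-30,0,-30,0,0,0],[0,0,0,0,0,0],[0,0,0,0,0,0],[0,0,0,0,0,0],[0,0,0,0,0,0],[0,0,0,0,0,0],[0,0,0,0,0,0]]]'

```text
t: 33.43
position: [587.8, -183.4, 234.5]
eef_rot: [[-0.066, 0.998, -0.002], [0.998, 0.066, 0.001], [0.001, -0.002, -1.0]]
wrist_force: [0.2, -0.4, -0.6]
finger_gap: 0.2
grip_force: 0.0
```

```bash
python3 - <<'E'
from u import *
tob(-45,-1.7,168)
op()
E
```

```text
t 33.43 box pos [-222.6   -2.9  234.5] zax box [ 0.001  0.002 -1.   ] yax [ 0.002 -1.    -0.002] F box [-0.4 -0.2 -0.6] gap 0.2 q [ 0.64  0.38 -0.54  1.62  0.2   1.2   0.13]
 d [177.5  -0.8  66.7]
142 +*****##*+==bbbbbbbbbbbbbbbbbbbbb::--:-----+
143 =+*****+=bbbbbbbbbbbbbbbbbbbbbbbbbbbb:+=---=
144 b=++++=bbbbbbbbbbbbbbbbbbbbb::bbbbbbb-*+----
145 bb===bbbbbbbbbbbbbbbbbbbbb::--:bbbbb:-**=---
146 bbbbbbbbbbbbbbbbbbbbbbbbb----=:bbbbbb-**+---
147 bbbbbbbbbbbbbbbbbbbbb::--=-=-=::bbbb:=***+--
148 bbbbbbbbbbbbbbbbbbb::---===---:bb:bbb=****+-
149 bbbbbbbb=bbbbbbbb::-=======--=:bbbbbb=*****=
150 bbbbbbbbbbbbbbbb:-======+==---:bbbbbb=*****+
151 bbbbbbbbbbbbbbb=======+=+==--=:bbbbb:=******
152 bbbbbbbbbbbbb+**====+++=+==--=:bbbbb:=******
153 bbbbbbbbbbb=**#*+==+=++++++--=:bbbbb:=******
154 bbbbbbbb==+*###+=+++++++++=--=:bbbbb:=******
155 b+*=bbbb+*##%%%++++++++++==--=:bbbbbb=******
156 =*#+bbbb*#%%%%%+++++++++++=--=:bbbbbb=******
157 =**=bbbb*#%%%%%+++++++++++=--=:bbbbbb=******
158 b+=bbbbb+#%%%%%+++++++++++=---:bbbbb:=******
159 bbbbbbbb+#%%%%%++=++++++++=--=:bbbbb:=******
160 bbbbbbbb+#%%%%%++
[... 1579 characters left out ...]
****=-:bbbbbb:-===++++++++++++++++++***#
201 #***+++++*********+=-bbbbbbb:-===++++++++++++++++++**##
202 ***+++==++*********+=bbbbbbbb-==+++++++++++++++++***###
203 ***++===++********++=bbbbbbbb-=+=+++++++++++++++***###*
204 ***++====+*********+=bbbbbbbb-=+++++++++++++++***###***
205 ***++===++*********+=bbbbbbbb=++++++++++++++++***##**++
206 ****+====+*********+=bbbbbbbb=+*++++++++++++++*****++++
207 ****+====++********+=bbbbbbbb=+**++++++++++++++++++++==
208 ****+====++********+=bbbbbbbbb+******+++++++==========-
209 ****++===+*********+=bbbbbbbbb+++***+++++++=========--=
210 ***+++++++*********++=bbbbbbbb=++++++=======-=========+
211 ***++++++**********++=bbbbbbbb=+++=---========+++++++++
```

>>> move_arm --plan '[[[-38,0,0,0,0,0],[-38,0,0,0,0,0],[-38,0,0,0,0,0],[-38,0,0,0,0,0],[-38,0,0,0,0,0],[-38,0,0,0,0,0],[-30,0,0,0,0,0],[0,0,0,0,0,0],[0,0,0,0,0,0]]]'

```text
t: 34.28
position: [603.5, -444.9, 234.1]
eef_rot: [[-0.06, 0.998, -0.001], [0.998, 0.06, 0.0], [0.0, -0.001, -1.0]]
wrist_force: [-0.1, 0.7, 0.3]
finger_gap: -0.1
grip_force: 0.0
```

```bash
python3 - <<'E'
from u import *
s=cam("scene");t=cam("top");asc(s,218,144,252,172)
print();asc(t,104,190,246,220)
t0=cam(0,"top0.npz");d=t["image"].astype(int).sum(2)-t0["image"].astype(int).sum(2)
print("diff vs start")
for y in range(190,220):print(y,"".join("-" if v<-45 else "+" if v>45 else "." for v in d[y,104:232]))
s0=cam(0,"scene0.npz");d=np.abs(s["image"].astype(int)-s0["image"]).sum(2)
k=d[144:168,226:248];print("scene opening diff median",np.median(k),k.max())
E
```

```text
144 ##################################
145 ##################################
146 ##################################
147 ##################################
148 ##################################
149 ##################################
150 ##################################
151 ##################################
152 ##################################
153 ##################################
154 ##################################
155 ##################################
156 ##################################
157 ##################################
158 ##################################
159 ##################################
160 ##################################
161 ##################################
162 ##################################
163 ##################################
164 #*################################
165 ******####*#######################
166 ***************#**#*####*#########
167 ********************************##
168 **********************************
169 **********************************
170 **********************************
171 **********************************

190 +++
[... 7741 characters left out ...]

215 .......................++..------------------------------------...................................................------------..
216 ........................+..-------------------------------------.................................................-----------....
217 .......................++..-----------------------------------..................................................-------------...
218 .......................++.----------------------------.........................................................--------------...
219 .......................++.----------------------..............................................................---------------...
scene opening diff median 67.0 262
```

>>> move_arm --plan '[[[38,0,0,0,0,0],[38,0,0,0,0,0],[38,0,0,0,0,0],[38,0,0,0,0,0],[38,0,0,0,0,0],[25,0,5,0,0,0],[0,0,0,0,0,0],[0,0,0,0,0,0]]]' --jaw 1

```text
t: 35.05
position: [591.1, -223.5, 231.1]
eef_rot: [[-0.071, 0.997, 0.0], [0.997, 0.071, -0.0], [-0.0, 0.0, -1.0]]
wrist_force: [0.2, -1.5, -0.6]
finger_gap: 85.4
grip_force: 0.0
```

```bash
python3 - <<'E'
from u import *
tob(-45,-1.7,168)
s=cam("scene");s2=cam(0,"scene2.npz");np.savez("scene4.npz",**s)
d=s["image"].astype(int).sum(2)-s2["image"].astype(int).sum(2)
for y in range(130,190):print(y,"".join("-" if v<-40 else "+" if v>40 else "." for v in d[y,165:260]))
print(s["image"][150:164:4,228:248:4].tolist());print(s2["image"][150:164:4,228:248:4].tolist())
E
```

```text
t 35.05 box pos [-262.8   -3.7  231.1] zax box [-0. -0. -1.] yax [ 0.007 -1.     0.   ] F box [-1.5 -0.1 -0.6] gap 85.4 q [ 0.68  0.41 -0.52  1.58  0.21  1.21  0.19]
 d [217.8  -0.5  63.1]
130 ....................+++++++++++................................................................
131 .....................+++++++++.--..............................................................
132 ......................+++++..-----......+++....................................................
133 .....................+++...--------........+...................................................
134 ........................------------........+..................................................
135 ........+.............--------------...........................................................
136 .+..+...+............-----------------.........................................................
137 .+..+................------------------........................................................
138 .....................------------------........................................................
139 .......
[... 5038 characters left out ...]
.................................................+
[[[55, 76, 88], [52, 70, 81], [83, 83, 83], [99, 96, 91], [100, 97, 91]], [[120, 119, 117], [171, 165, 153], [105, 102, 95], [106, 103, 96], [100, 99, 93]], [[174, 169, 157], [179, 175, 161], [105, 103, 95], [104, 101, 94], [102, 100, 94]], [[171, 166, 154], [179, 175, 160], [106, 104, 97], [108, 105, 98], [107, 102, 98]]]
[[[56, 75, 87], [52, 70, 82], [80, 79, 78], [99, 97, 91], [99, 97, 90]], [[122, 120, 118], [169, 163, 152], [107, 104, 97], [107, 106, 97], [101, 98, 92]], [[174, 169, 156], [177, 173, 159], [104, 103, 94], [105, 102, 94], [103, 101, 94]], [[171, 166, 153], [177, 172, 158], [107, 103, 98], [109, 106, 100], [106, 103, 99]]]
```

```bash
python3 -c "
from u import *
print(arm.finish_job())"
```

```text
the job is handed in; nothing more can be done
None
```

I hung the ledge level with the sill, then pushed the dark block and the pale strip through the flap. At the last look both were inside, the flap was shut and the arm was clear. The job is handed in at about 35 s, with no verdict returned; I inferred the pale strip's resting place from pixel comparisons and did not recheck the other table items.

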